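# Clear the tablet counter and fit its cup, rotor and lid

## Task

First use the scraper block to wipe every leftover tablet off the counter's blue deck into the reject tray in front of it, never touching a tablet with the gripper, and stand the scraper back upright on its blue mat. Then drop the orange cup fully into the purple rotor's collar where the rotor lies on the table, and only after that carry the two as one to the drive head, turn the rotor so that its three holes meet the three studs and slide it on until it lies flat on the head with the cup still in it. Last of all close the cup with its lid, set fully home; leave the bottles standing where they are.

Things in the scene. Friction and masses are not known exactly. Their poses are not given: they have to be found in the camera images.
- counter: Low white fixed machine; origin on the table under its middle, axes x away from the robot at yaw 0, y left, z up. In mm in its frame: blue deck (z 40, x -50 to 85, y -150 to -10), 5 mm thick side fences along y -150 and -10 (top z 52), housing behind (x 85 to 125, z to 55); the deck's open front edge x = -50 drops into the reject tray. Drive head to the left, about (10, 85).
- deck (a point): Centre of the dark-blue deck's top face (135 mm along the counter's x, 140 mm along its y between the fences); axes as the counter's.
- tray (a point): Centre of the reject tray's grey floor, in front of the deck: an open trough 70 mm (counter x) by 140 mm (counter y) inside, floor 6 mm above the table and 34 mm below the deck, front wall 35 mm high, side walls 52 mm high (from the table); axes as the counter's.
- head_top (a point): Centre of the flat top (40 mm above the table) of the round aluminium drive head, 128 mm diameter, fixed, not turning. Three dark studs stand on this face on a 50 mm radius, 120 degrees apart, the first along this point's +x; 8 mm diameter, 16 mm tall, the last 5 mm tapering to 3 mm diameter. z up.
- rotor: Purple disc, 136 mm diameter, 9 mm thick, flat on the table; origin at the centre of its underside, z up. Three 12 mm through holes on a 50 mm radius, 120 degrees apart, the first along +x: they fit the studs in any of three turns. A white collar in the middle (54 mm outer, 44 mm inner diameter, top at z 33 mm, its floor at z 9 mm) takes the cup; grip the collar's outside. About 0.16 kg.
- cup: Orange tablet cup, open at the top, 40 mm outer diameter, 60 mm tall, 3 mm wall, standing upright on the table; origin at the centre of its underside, z up. It drops loosely into the rotor's collar and stands on the collar's floor. 0.05 kg.
- scraper: Scraper block standing on its green foot (26 mm along its x, 44 mm along its y, 18 mm high) with a black handle rib above it (14 mm along x, 38 mm along y, from 18 to 60 mm above the underside); origin at the centre of its underside, z up. About 0.14 kg.
- lid: Teal round lid standing plug down on the table: plug 31 mm diameter, z 0 to 6 mm, lower edge bevelled; flange 48 mm diameter, z 6 to 10 mm; knob 18 mm diameter, z 10 to 36 mm. Origin at the centre of the plug's underside, z up. The plug drops loosely into the cup's mouth (34 mm inside) until the flange rests on the rim: its origin is then 54 mm above the cup's. 0.03 kg.
- mat: Blue parking mat, 130 x 130 x 3 mm, fixed on the table; origin at the centre of its underside. The scraper stands on it at first.
- tablet0: Large white tablet, a disc of 22 mm diameter and 8 mm thick, 12 g, at first lying flat and loose on the blue deck, in its front and middle part (the rear 40 mm of the deck is free of tablets); origin at the centre of its underside. Three to six of the six tablets are present, the others absent.
- tablet1: Large white tablet, a disc of 22 mm diameter and 8 mm thick, 12 g, at first lying flat and loose on the blue deck, in its front and middle part (the rear 40 mm of the deck is free of tablets); origin at the centre of its underside. Three to six of the six tablets are present, the others absent.
- tablet2: Large white tablet, a disc of 22 mm diameter and 8 mm thick, 12 g, at first lying flat and loose on the blue deck, in its front and middle part (the rear 40 mm of the deck is free of tablets); origin at the centre of its underside. Three to six of the six tablets are present, the others absent.
- tablet3: Large white tablet, a disc of 22 mm diameter and 8 mm thick, 12 g, at first lying flat and loose on the blue deck, in its front and middle part (the rear 40 mm of the deck is free of tablets); origin at the centre of its underside. Three to six of the six tablets are present, the others absent.
- tablet4: Large white tablet, a disc of 22 mm diameter and 8 mm thick, 12 g, at first lying flat and loose on the blue deck, in its front and middle part (the rear 40 mm of the deck is free of tablets); origin at the centre of its underside. Three to six of the six tablets are present, the others absent.
- tablet5: Large white tablet, a disc of 22 mm diameter and 8 mm thick, 12 g, at first lying flat and loose on the blue deck, in its front and middle part (the rear 40 mm of the deck is free of tablets); origin at the centre of its underside. Three to six of the six tablets are present, the others absent.
- bottle_big: Bystander: white bottle with blue cap, 70 mm diameter, 115 mm tall, origin at the centre of its underside.
- bottle_amber: Bystander: amber bottle with white cap, 48 mm diameter, 80 mm tall, origin at the centre of its underside.
- bottle_green: Bystander: white bottle with green cap, 52 mm diameter, 90 mm tall, origin at the centre of its underside.
Not all that is in view belongs to the job. What is meant by the lid is not white or yellow, and is the larger of those in its own colour.

How it is judged (in metres and radians):
On the way, in this order (a step that is already met when the one before it is completed fails the run):
1. every tablet present lies in the reject tray (x of tablet0 in the frame of tray between -0.036 and 0.036 m and y of tablet0 in the frame of tray between -0.071 and 0.071 m and z of each of tablet0, tablet1, tablet2, tablet3, tablet4, tablet5 in the frame of tray below 0.03 m and x of tablet1 in the frame of tray between -0.036 and 0.036 m and y of tablet1 in the frame of tray between -0.071 and 0.071 m and x of tablet2 in the frame of tray between -0.036 and 0.036 m and y of tablet2 in the frame of tray between -0.071 and 0.071 m and x of tablet3 in the frame of tray between -0.036 and 0.036 m and y of tablet3 in the frame of tray between -0.071 and 0.071 m and x of tablet4 in the frame of tray between -0.036 and 0.036 m and y of tablet4 in the frame of tray between -0.071 and 0.071 m and x of tablet5 in the frame of tray between -0.036 and 0.036 m and y of tablet5 in the frame of tray between -0.071 and 0.071 m), for 0.2 s.
2. the cup stands fully down in the rotor's collar while the rotor is away from the drive head (horizontal distance between cup and rotor below 0.006 m and z of cup in the frame of rotor below 0.0125 m and angle between the z axis of cup and the z axis of rotor, either way round below 0.12 rad and horizontal distance between rotor and head_top above 0.12 m), for 0.2 s.
3. the rotor, with the cup in it, lies down on the drive head with the studs through its holes (horizontal distance between rotor and head_top below 0.005 m and z of rotor in the frame of head_top between -0.003 and 0.003 m and angle between rotor's own z axis and vertical below 0.04 rad and horizontal distance between cup and rotor below 0.006 m and z of cup in the frame of rotor below 0.0125 m and angle between the z axis of cup and the z axis of rotor, either way round below 0.12 rad), for 0.2 s.
4. the lid is fully down on the cup (all of step 3 and horizontal distance between lid and cup below 0.005 m and z of lid in the frame of cup between 0.05 and 0.0575 m and angle between the z axis of lid and the z axis of cup, either way round below 0.1 rad), for 0.2 s.
At the end, for the whole second after the job is handed in: All present tablets in the reject tray; cup in the collar (6 mm off-axis, 3.5 mm off its floor at most); rotor on the head (5 mm off-centre, 3 mm up, 0.04 rad tilt at most), cup in it; lid on the cup (5 mm, 3.5 mm up); scraper upright on the mat, within 55 mm of its centre; all at rest (all of step 1 and all of step 4 and horizontal distance between scraper and mat below 0.055 m and z of scraper in the frame of mat below 0.007 m and angle between scraper's own z axis and vertical below 0.1 rad and linear speed of each of rotor, cup, lid, scraper, tablet0, tablet1, tablet2, tablet3, tablet4, tablet5 below 0.02 m/s); the robot touches nothing.
It fails at once if the gripper touches a tablet (contact force between the fingers and tablet0 above 0.5 N or contact force between the fingers and tablet1 above 0.5 N or contact force between the fingers and tablet2 above 0.5 N or contact force between the fingers and tablet3 above 0.5 N or contact force between the fingers and tablet4 above 0.5 N or contact force between the fingers and tablet5 above 0.5 N).
It fails at once if a bottle is pushed more than 30 mm or knocked over (distance of any of bottle_big, bottle_amber, bottle_green from where it was at the start of the episode above 0.03 m or angle between any of bottle_big, bottle_amber, bottle_green's own z axis and vertical above 0.4 rad).
Of tablet0, tablet1, tablet2, tablet3, tablet4, tablet5 only 3 to 6 are there at a start; the rules pass over those that are not, and their reading is None.
At some moment in a run one of rotor, cup, lid, scraper may be knocked a few centimetres aside while the robot is not near it.
It also fails if it takes over 184 s, if anything falls off the work surface, if the arm or the gripper's body presses on something with over 40 N, if the wrist force passes 120 N, or if a joint passes its speed limit or range.

## Robot

A 6-joint arm with a two-finger parallel gripper is mounted at the origin on the work surface. World frame = base frame: x ahead of the robot, y to its left, z up, the work surface at z = 0. Lengths are in m, angles in degrees, forces in N, time in s.
With the tool pointing down it reaches from about 0.25 to 0.725 m from the base axis. Payload 9.7 kg.
Tool frame: the origin (TCP) lies midway between the tips of the shut fingers; the grasp point (between the pads) lies 19 mm behind it (grip_point_offset is the distance from the TCP to the grasp point, in m); y points along the fingers, z is the direction in which the jaws open and shut, and the axes are right-handed (so a half turn about y gives the same grasp; the last joint's range is limited). The gripper opens to 85 mm and grips with 20 to 120 N. Pads are 22 mm wide; open, the fingers measure 114 mm over their backs; the gripper's body (76 mm by 85 mm) begins 54 mm behind the grasp point. The pads swing forward as they close: fully open they stand 13 mm farther back than shut.
Start: joints at [72.536, 4.979, 10.078, 95.1, 0, 90], TCP at [0.165, 0.525, 0.231] pointing down, gripper open.
Joint ranges: [-179.16, 179.16], [-48.56, 103.87], [-65.8, 70.77], [-126.05, 130.52], [-82.76, 87.17], [-180, 180]. Speed limits (degrees/s): [127.2, 127.2, 147.25, 180, 180, 180].

## Interface

Orientations are given as [roll, pitch, yaw] about the fixed x, y, z axes, in that order (R = Rz(yaw) Ry(pitch) Rx(roll)).
In Python, from workcell import get_obs, camera, job_done, grip_point_offset gives the robot as it stands.
- The arm moves only by the tool move_arm, never from a script. Its argument "deltas" is a list that holds one entry, the list of rows, each a list of 4 numbers: the shift along the tool's x, y, z in m, then the turn about the tool's y in degrees. A call has 1 to 5 rows; each row is the pose to reach, as a shift and turn from the pose commanded when the call began, along the tool's axes at that moment; what a row does not reach only later rows make up. A row lasts 1/10 s, in which the tool goes at most 50 mm and 8.59 degrees, less where a joint would pass 70% of its speed; a pose out of reach is approached as far as the arm can. A call with a gripper value outside its range is refused whole. "claw" is the finger opening in m, from 0 to 0.0854, set as the call begins (left out, the last holds). The fingers move at their own pace and stop on an object; "newtons" is the grip in N (left out, the last holds). Time passes only in rows, so rows that repeat a pose let the fingers close. It gives the time, the measured TCP pose, the force and the opening at its end, in the units of the state.
- get_obs(): the state, without advancing time (a new reading comes with each control period).
- camera(name): name is "scene" or "top" or "wrist"; returns a dict with "color" (400x640x3 uint8, blue, green, red), "range_z" (400x640 float32, m along the optical axis (not along the pixel's ray), 0 where there is no reading), "fx", "fy", "cx", "cy" (pixels), "T" (4x4, takes a point from camera to world coordinates). Camera axes: x right, y down, z forward; pixel columns grow to the right and rows downward; lengths in m; the calibration is good to about 2 mm. A picture is of the moment at which its call begins.
- job_done(): hands the job in, once; it reports no verdict.
The state is a dict: "time": time; "q": joint angles; "qd": joint speeds; "joint_efforts": joint torques, N m; "ee_pos": TCP position; "tcp_rot": TCP orientation; "wrist_force": force on the tool from outside, world axes, zero at the start; "torque": the same for the moment, N m; "opening": finger opening in m.
Only numpy, scipy, OpenCV 4.12 (cv2) and the standard library are available. Lean on these libraries where they do the work, as an engineer would, in place of code of your own. Each camera call takes 0.05 s, during which the arm holds its last target. There are 200 camera calls.

## Working session

There is one attempt and no reset: what is moved stays moved. The work goes in short steps, Python scripts to look and compute and a tool call to move; the robot and the scene stay as the last step left them, time stands still between calls to the robot, and variables do not carry over. Pictures are saved under pics/ and viewed, about 12 in all and at most 16, crops included, and the job is handed in when it is done.

Besides the shell and the picture viewer there is one more tool, called after "Request:" as name([rows], argument=value, ...), one row to a line, values as JSON. move_arm: Moves the arm, as the interface text tells. Its arguments: {"type":"object","properties":{"deltas":{"type":"array"},"claw":{"type":"number"},"newtons":{"type":"number"}},"required":["deltas"]}

```bash
ls; mkdir -p pics
cat > h.py <<'E'
import numpy as np, cv2
from workcell import get_obs, camera, job_done, grip_point_offset
from scipy.spatial.transform import Rotation as R
def cloud(c):
    z=c["range_z"]; v,u=np.mgrid[0:400,0:640]
    P=np.stack([(u-c["cx"])/c["fx"]*z,(v-c["cy"])/c["fy"]*z,z,np.ones_like(z)],-1)
    return (P@np.array(c["T"]).T)[...,:3]
def ray(c,u,v,h):
    T=np.array(c["T"]); d=T[:3,:3]@np.array([(u-c["cx"])/c["fx"],(v-c["cy"])/c["fy"],1]); o=T[:3,3]
    return o+d*(h-o[2])/d[2]
def tool():
    o=get_obs(); return np.array(o["ee_pos"]),R.from_euler('xyz',o["tcp_rot"],degrees=True).as_matrix()
def local(p):  # world TCP target -> tool shift
    e,r=tool(); return r.T@(np.array(p)-e)
E
python3 - <<'E'
from h import *
o=get_obs();print(o, grip_point_offset)
p,r=tool();print(r.round(3))
for n in("top","scene"):
    c=camera(n);cv2.imwrite(f"pics/{n}0.png",c["color"]);np.savez(f"{n}0.npz",**c);print(n,c["fx"],c["cx"],c["cy"],np.array(c["T"]).round(3))
E
```

```text
pics
{'time': 0.0, 'q': array([ 7.25366823e+01,  5.01181508e+00,  1.00334746e+01,  9.50989786e+01,
       -1.52184981e-03,  9.00016993e+01]), 'qd': array([-0.04225272, -0.09291351,  0.05188778,  0.04492046, -0.0790539 ,
        0.12843468]), 'joint_efforts': array([-1.49419238e-04, -5.20390928e+01,  4.64798641e+01,  1.64635474e-02,
       -1.45087442e-04,  6.87947107e-06]), 'ee_pos': array([0.16499049, 0.5244283 , 0.23056743]), 'tcp_rot': array([-9.00773191e+01, -1.52414163e-03, -1.74650150e+01]), 'wrist_force': array([-0.25457125, -0.26731773,  0.33540153]), 'torque': array([-0.0591644 , -0.01644922, -0.02658976]), 'opening': 0.08549236779205129} 0.0187
[[ 0.954 -0.     0.3  ]
 [-0.3   -0.001  0.954]
 [ 0.    -1.    -0.001]]
top 472.24271579363796 312.5043913710098 200.18966504642347 [[ 0.024 -0.991  0.135  0.421]
 [-0.999 -0.027 -0.021  0.058]
 [ 0.024 -0.135 -0.991  1.367]
 [ 0.     0.     0.     1.   ]]
scene 486.97318703730235 327.7076260827539 202.45464804322674 [[-0.827  0.308 -0.469  1.22 ]
 [ 0.561  0.483 -0.672  0.936]
 [ 0.019 -0.82  -0.573  0.804]
 [ 0.     0.     0.     1.   ]]
```

View pics/top0.png

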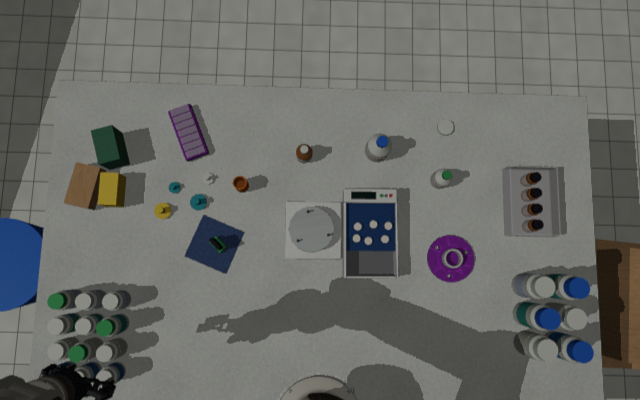

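View pics/scene0.png

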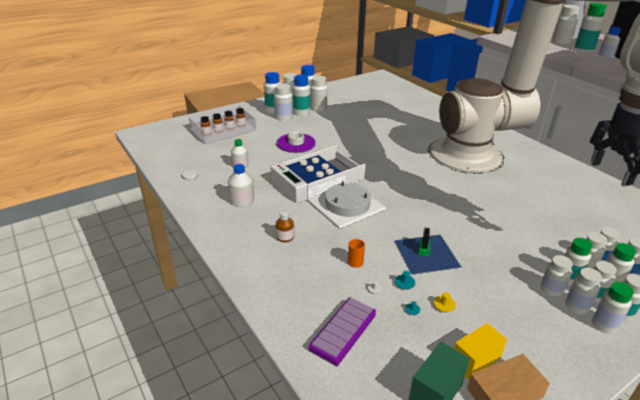

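The top view shows: large teal lid (198,201), small teal lid (175,187), yellow (163,210), white (209,178), cup (241,184), scraper on mat (217,243), drive head (312,229), deck with 6 tablets (371,232), tray (370,263), rotor (451,258). The lid meant is the larger teal one at (198,201): it is not white or yellow, and it is larger than the one at (175,187).

```bash
cat > meas.py <<'E'
from h import *
def blob(c,m,h,amin=8):
    n,l,s,ce=cv2.connectedComponentsWithStats(m.astype(np.uint8)); out=[]
    for i in range(1,n):
        if s[i,4]>=amin: out.append((s[i,4],ce[i].round(1),ray(c,*ce[i],h).round(4)))
    return out
E
python3 - <<'E'
from meas import *
for n in("top","scene"):
    c=dict(np.load(f"{n}0.npz"));im=c["color"];hsv=cv2.cvtColor(im,cv2.COLOR_BGR2HSV);P=cloud(c)
    H,S,V=[hsv[...,i].astype(int) for i in range(3)]
    print(n,"table z",np.median(P[200:260,255:275,2]) if n=="top" else "")
    for name,m in dict(teal=(abs(H-95)<8)&(S>120)&(V>60),orange=(H<14)&(S>170)&(V>80),purple=(abs(H-143)<10)&(S>150),green=(abs(H-62)<14)&(S>120),blue=(abs(H-112)<8)&(S>100)&(V>40)).items():
        n_,l,s,ce=cv2.connectedComponentsWithStats(m.astype(np.uint8))
        for i in range(1,n_):
            if s[i,4]>=15:
                q=P[l==i]; print(name,s[i],ce[i].round(1),"med",np.median(q,0).round(3),"lo",q.min(0).round(3),"hi",q.max(0).round(3))
c=dict(np.load("top0.npz"));s=dict(np.load("scene0.npz"))
a=cv2.resize(c["color"][165:285,150:480],None,fx=2.42,fy=2.42,interpolation=cv2.INTER_CUBIC)
b=cv2.resize(s["color"][230:320,340:470],None,fx=3,fy=3,interpolation=cv2.INTER_CUBIC)
o=np.zeros((a.shape[0]+b.shape[0],a.shape[1],3),np.uint8);o[:a.shape[0]]=a;o[a.shape[0]:,:b.shape[1]]=b
cv2.imwrite("pics/crop1.png",o);print(o.shape)
E
```

```text
top table z 0.0012220231415078775
teal [169 183  11  10  75] [173.5 187.4] med [0.631 0.431 0.008] lo [ 0.421  0.058 -0.   ] hi [0.646 0.447 1.367]
teal [190 194  16  16 155] [197.1 201.8] med [0.589 0.361 0.012] lo [0.421 0.058 0.002] hi [0.615 0.384 1.367]
orange [236 176  11  14  82] [241.1 184.2] med [0.646 0.237 0.008] lo [ 0.625  0.218 -0.001] hi [0.661 0.253 0.067]
purple [169 105  39  55 208] [191.4 135.7] med [0.779 0.38  0.022] lo [0.421 0.058 0.013] hi [0.875 0.457 1.367]
purple [ 428  236   46   46 1234] [449.8 258.2] med [ 0.448 -0.365  0.011] lo [ 0.384 -0.437  0.001] hi [0.513 0.058 1.367]
purple [447 252  11  13 117] [452.1 258. ] med [ 0.45  -0.375  0.011] lo [ 0.432 -0.39   0.003] hi [ 0.467 -0.359  0.018]
green [113 131  10   9  30] [117.9 135.2] med [0.773 0.589 0.042] lo [0.756 0.583 0.013] hi [0.787 0.594 0.084]
green [115 139  10  14  44] [119.6 144.9] med [0.745 0.58  0.054] lo [0.718 0.572 0.012] hi [0.761 0.586 0.085]
green [119 149   8  13  38] [122.2 155.2] med [0.715 0.572 0.05 ] lo [0.695 0.566 0.008] hi [0.739 0.579 0.08 ]
green [113 157   5  11  21] [1
[... 3700 characters left out ...]
73  13  11 131] [272.   77.7] med [ 0.389 -0.64   0.136] lo [ 0.354 -0.683  0.116] hi [1.22  0.936 0.804]
blue [288 156  52  27 461] [310.4 169.7] med [ 0.552 -0.135  0.037] lo [ 0.465 -0.198  0.033] hi [ 0.588 -0.077  0.043]
blue [233 164  12  10  94] [238.6 168.3] med [ 0.766 -0.144  0.111] lo [ 0.75  -0.166  0.099] hi [ 0.779 -0.134  0.116]
blue [ 395  236   65   38 1376] [426.9 255.2] med [0.486 0.324 0.001] lo [ 0.397  0.233 -0.006] hi [1.22  0.936 0.804]
blue [602 251   9   9  29] [605.9 255. ] med [0.141 0.581 0.034] lo [0.132 0.575 0.016] hi [0.193 0.602 0.081]
blue [630 264  10   9  32] [634.9 268.4] med [0.135 0.647 0.033] lo [0.122 0.642 0.023] hi [0.145 0.653 0.051]
(560, 799, 3)
```

View pics/crop1.png

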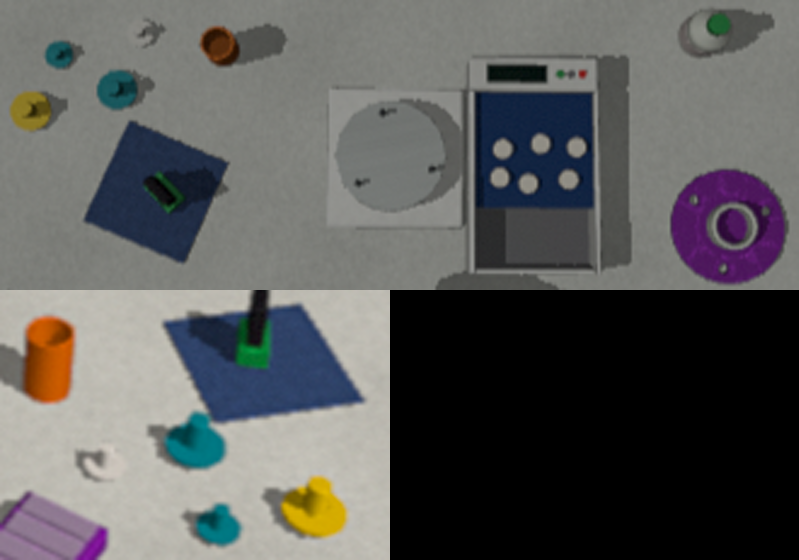

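Crop 1: the large teal lid (crop (118,89) and (196,445)) is clearly larger than the teal one at (60,54)/(218,525), so I take that one. Six tablets are present. I'll now move above the scraper.

Request:
move_arm([
  [[0.046, 0, -0.015, 0], [0.092, 0, -0.03, 0], [0.138, 0, -0.045, 0], [0.184, 0, -0.06, 0], [0.23, 0, -0.075, 0]],
])

```text
time: 0.6
ee_pos: [0.3632, 0.3826, 0.2311]
tcp_rot: [-90.0, 0.0, -17.4]
wrist_force: [0.2, 1.9, -0.2]
opening: 0.0855
```

Request:
move_arm([
  [[0.046, 0, -0.015, 0], [0.092, 0, -0.03, 0], [0.138, 0, -0.044, 0], [0.138, 0, -0.044, 0]],
])

```text
time: 1.0
ee_pos: [0.4839, 0.2973, 0.23]
tcp_rot: [-90.1, -0.0, -17.8]
wrist_force: [-0.7, 0.3, 0.3]
opening: 0.0852
```

```bash
cat > snap.py <<'E'
from h import *
import sys
def snap(name,f,scale=1):
    c=camera(name);np.savez(f+".npz",**c);cv2.imwrite(f"pics/{f}.png",c["color"]);return c
if __name__=="__main__":
    c=snap(sys.argv[1],sys.argv[2]);o=get_obs();print(o["time"],o["ee_pos"].round(4),o["tcp_rot"].round(2),o["q"].round(1),np.array(c["T"]).round(3),c["fx"])
E
python3 snap.py wrist w1
```

```text
1.05 [0.482  0.2988 0.2303] [-9.007e+01  6.000e-02 -1.770e+01] [31.8  7.4 12.6 95.3 -0.  49.5] [[ 0.304  0.918  0.254  0.42 ]
 [ 0.953 -0.292 -0.082  0.319]
 [-0.001  0.267 -0.964  0.373]
 [ 0.     0.     0.     1.   ]] 351.5001726765944
```

View pics/w1.png

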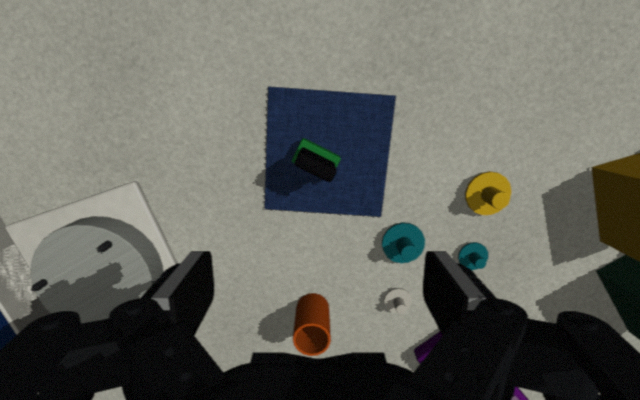

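The wrist view shows the scraper at (317,160) on the mat, the large teal lid at (403,242), the small teal one at (473,256), and the cup at (312,325).

Run:
```python
from meas import *
c=dict(np.load("w1.npz"));P=cloud(c);hsv=cv2.cvtColor(c["color"],cv2.COLOR_BGR2HSV);H,S,V=[hsv[...,i].astype(int) for i in range(3)]
z=P[...,2]
def rect(m,name,h):
    v,u=np.nonzero(m)
    q=np.array([ray(c,a,b,h)[:2] for a,b in zip(u,v)])
    r=cv2.minAreaRect((q*1000).astype(np.float32)); print(name,len(u),"z",np.median(z[m]).round(4),np.round(r[0],1),np.round(r[1],1),round(r[2],1),"mean",q.mean(0).round(4), "depthmean",P[m][:,:2].mean(0).round(4))
box=np.zeros_like(z,bool);box[130:190,285:350]=1
rect(box&(z>.055)&(z<.075),"handletop",.063)
rect(box&(V<45)&(z>.055)&(S<120),"handletop dark",.063)
rect((abs(H-62)<14)&(S>120)&box,"green",.021)
bx=np.zeros_like(z,bool);bx[80:225,255:400]=1
rect(bx&(abs(H-112)<10)&(S>90),"mat",.003)
t=(abs(H-95)<8)&(S>120)
b=np.zeros_like(t);b[215:270,375:430]=1
rect(t&b&(z>.03)&(z<.045),"knobtop",.036); rect(t&b&(z<.016),"flange",.01)
b=np.zeros_like(t);b[285:360,285:340]=1
rect(b&(H<14)&(S>150)&(z>.053),"cup rim",.06)
print(z[150:180:5,300:335:5].round(3)); print(np.percentile(z[20:60,100:300],[5,50,95]))
```

```text
handletop 665 z 0.0627 [474.6 299.7] [37.7 14.6] 45.3 mean [0.4745 0.2994] depthmean [0.4746 0.2994]
handletop dark 540 z 0.0628 [474.3 299.3] [36.8 14.5] 45.3 mean [0.4742 0.2993] depthmean [0.4739 0.2994]
green 494 z 0.0213 [474.8 299. ] [43.8 27.7] 45.8 mean [0.468  0.3018] depthmean [0.4675 0.302 ]
mat 13340 z 0.0032 [476.3 310.7] [127.9 128. ] 68.3 mean [0.4731 0.313 ] depthmean [0.4728 0.313 ]
knobtop 244 z 0.0362 [594.  362.3] [19.4 17. ] 9.9 mean [0.5941 0.3622] depthmean [0.5942 0.3622]
flange 956 z 0.0103 [594.4 362.2] [46.4 45.6] 13.4 mean [0.5914 0.3612] depthmean [0.5912 0.3611]
cup rim 528 z 0.0591 [634.6 242.3] [45.5 73.4] 70.6 mean [0.6442 0.2402] depthmean [0.6413 0.2411]
[[0.037 0.042 0.027 0.021 0.022 0.019 0.003]
 [0.063 0.064 0.055 0.042 0.026 0.021 0.021]
 [0.062 0.063 0.064 0.061 0.057 0.043 0.027]
 [0.062 0.064 0.063 0.064 0.066 0.062 0.056]
 [0.004 0.062 0.064 0.063 0.063 0.063 0.063]
 [0.003 0.003 0.003 0.061 0.063 0.063 0.063]]
[-1.30403235e-03  3.65285031e-05  1.39813500e-03]
```

Request:
move_arm([
  [[-0.0025, 0.02, -0.0005, -8.5], [-0.005, 0.04, -0.001, -17], [-0.0074, 0.06, -0.0016, -25.5], [-0.0074, 0.08, -0.0016, -34], [-0.0074, 0.1, -0.0016, -42.5]],
])

```text
time: 1.55
ee_pos: [0.4716, 0.3022, 0.1304]
tcp_rot: [-90.0, 0.0, 25.5]
wrist_force: [0.4, 0.6, -0.5]
opening: 0.0854
```

Request:
move_arm([
  [[0, 0, 0, -8], [0, 0, 0, -16], [0, 0, 0, -20.5], [0, 0, 0, -20.5]],
])

```text
time: 1.95
ee_pos: [0.4718, 0.3022, 0.1312]
tcp_rot: [-90.0, 0.0, 45.7]
wrist_force: [-0.3, -0.2, -0.1]
opening: 0.0853
```

Run:
```python
from h import *
o=get_obs();print(o["tcp_rot"],o["ee_pos"],o["q"].round(1),local([.4745,.2995,.032]))
```

```text
[-8.99814392e+01  1.99577030e-02  4.56757877e+01] [0.47182559 0.30217908 0.13119072] [ 32.6   5.6  -0.4  84.1   0.  -13. ] [-1.33957826e-05  9.91894976e-02 -3.81731699e-03]
```

Request:
move_arm([
  [[0, 0.03, -0.0038, 0], [0, 0.06, -0.0038, 0], [0, 0.085, -0.0038, 0], [0, 0.099, -0.0038, 0], [0, 0.099, -0.0038, 0]],
])

```text
time: 2.45
ee_pos: [0.4742, 0.2985, 0.0305]
tcp_rot: [-90.0, 0.2, 45.5]
wrist_force: [0.7, 0.6, 1.1]
opening: 0.0854
```

Request:
move_arm([
  [[0, 0, 0, 0], [0, 0, 0, 0], [0, 0, 0, 0], [0, 0, 0, 0], [0, 0, 0, 0]],
], claw=0.0, newtons=60)

```text
time: 2.95
ee_pos: [0.4758, 0.2988, 0.0328]
tcp_rot: [-90.0, -0.0, 45.5]
wrist_force: [-0.6, -1.0, 14.4]
opening: 0.0131
```

Request:
move_arm([
  [[0, -0.01, 0, 0], [0, -0.04, 0, 0], [0, -0.08, 0, 0], [0, -0.12, 0, 0], [0, -0.12, 0, 0]],
])

```text
time: 3.45
ee_pos: [0.4774, 0.2998, 0.159]
tcp_rot: [-90.1, -0.5, 45.5]
wrist_force: [0.9, 0.1, -0.1]
opening: 0.0129
```

```bash
python3 snap.py top t2
python3 - <<'E'
from meas import *
c=dict(np.load("t2.npz"));P=cloud(c);hsv=cv2.cvtColor(c["color"],cv2.COLOR_BGR2HSV);H,S,V=[hsv[...,i].astype(int) for i in range(3)]
z=P[...,2]
b=np.zeros_like(z,bool);b[195:255,345:398]=1
deck=b&(abs(H-112)<8)&(S>100)
tab=b&(S<70)&(V>130)&(z>.035)
# deck rect using blue + tablets
k=cv2.morphologyEx(deck.astype(np.uint8),cv2.MORPH_CLOSE,np.ones((9,9)))
v,u=np.nonzero(k); q=np.array([ray(c,a,d,.04)[:2] for a,d in zip(u,v)])
print("deck",cv2.minAreaRect((q*1000).astype(np.float32)),q.mean(0))
for h in (.048,): print("tab",*[ (x[0],x[1],x[2][:2]) for x in blob(c,tab,h)],sep="\n")
cv2.imwrite("pics/t2c.png",cv2.resize(c["color"][175:290,180:480],None,fx=2.6,fy=2.6,interpolation=cv2.INTER_CUBIC))
E
```

```text
3.5 [0.4767 0.2994 0.1559] [-90.07  -0.3   45.53] [ 32.1   5.6   2.3  86.5   0.  -13.4] [[ 0.024 -0.991  0.135  0.421]
 [-0.999 -0.027 -0.021  0.058]
 [ 0.024 -0.135 -0.991  1.367]
 [ 0.     0.     0.     1.   ]] 472.24271579363796
deck ((531.4449462890625, -135.572998046875), (132.91030883789062, 133.98793029785156), 0.8205384016036987) [ 0.53058389 -0.13495715]
tab
(np.int32(20), array([345. , 244.5]), array([ 0.4789, -0.063 ]))
(np.int32(37), array([356., 238.]), array([ 0.4978, -0.0935]))
(np.int32(37), array([367.9, 240.5]), array([ 0.4918, -0.127 ]))
(np.int32(15), array([383.7, 240.5]), array([ 0.4929, -0.1713]))
```

View pics/t2c.png

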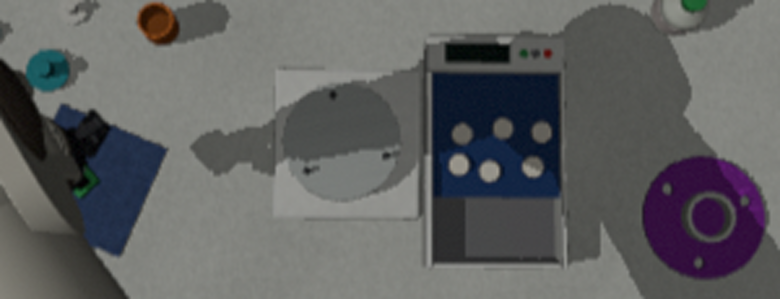

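The scraper hangs in the gripper (crop (85,165)), with the six tablets at crop (460,133), (502,127), (541,131), (458,165), (489,171), (532,167). Next I carry it over the rear of the deck.

Request:
move_arm([
  [[-0.024, -0.01, -0.0375, 0], [-0.048, -0.02, -0.075, 0], [-0.072, -0.03, -0.1125, 0], [-0.096, -0.04, -0.15, 0], [-0.12, -0.05, -0.187, 0]],
])

```text
time: 4.0
ee_pos: [0.5246, 0.0803, 0.2017]
tcp_rot: [-89.9, 0.1, 45.5]
wrist_force: [1.4, -0.1, -1.0]
opening: 0.0131
```

Request:
move_arm([
  [[-0.024, 0, -0.0375, -8.5], [-0.048, 0, -0.075, -17], [-0.072, 0, -0.1125, -25.5], [-0.096, 0, -0.15, -34], [-0.121, 0, -0.187, -42.5]],
])

```text
time: 4.5
ee_pos: [0.5732, -0.1361, 0.2012]
tcp_rot: [-89.9, -0.0, 86.8]
wrist_force: [1.0, 0.5, -1.7]
opening: 0.0131
```

Request:
move_arm([
  [[0, 0, 0, -2], [0, 0, 0, -2], [0, 0, 0, -2]],
])

```text
time: 4.8
ee_pos: [0.5731, -0.134, 0.2015]
tcp_rot: [-89.9, -0.0, 88.4]
wrist_force: [1.2, 0.5, -1.3]
opening: 0.013
```

```bash
python3 snap.py wrist w3
python3 - <<'E'
from meas import *
c=dict(np.load("top0.npz"));P=cloud(c);hsv=cv2.cvtColor(c["color"],cv2.COLOR_BGR2HSV);H,S,V=[hsv[...,i].astype(int) for i in range(3)]
z=P[...,2];b=np.zeros_like(z,bool);b[203:252,347:396]=1
tab=b&(S<90)&(V>110)
print(*[ (x[0],x[1],x[2][:2]) for x in blob(c,tab,.048)],sep="\n")
m=np.zeros_like(z,bool);m[180:285,335:405]=1
print("tall z.05-.06");v,u=np.nonzero(m&(z>.047)&(z<.062)&~tab);q=np.array([ray(c,a,d,.053)[:2] for a,d in zip(u,v)]);print(cv2.minAreaRect((q*1000).astype(np.float32)))
print((P[205,345:400,2]*1000).round(),P[205,[350,371,392],1]);print((P[262,338:405,2]*1000).round());print((P[190:285,380,2]*1000).round())
E
```

```text
4.85 [ 0.5732 -0.1336  0.2018] [-8.994e+01 -2.000e-02  8.843e+01] [ -13.1    9.9   12.2   92.4    0.  -101.6] [[-1.     0.026  0.007  0.572]
 [ 0.027  0.963  0.267 -0.2  ]
 [ 0.001  0.267 -0.964  0.344]
 [ 0.     0.     0.     1.   ]] 351.5001726765944
(np.int32(10), array([395. , 208.5]), array([ 0.5838, -0.2029]))
(np.int32(43), array([372.9, 224. ]), array([ 0.5382, -0.1406]))
(np.int32(42), array([357.1, 226.2]), array([ 0.5309, -0.0961]))
(np.int32(43), array([388. , 225.6]), array([ 0.5349, -0.1831]))
(np.int32(44), array([356.1, 238. ]), array([ 0.4977, -0.0937]))
(np.int32(42), array([368. , 240.5]), array([ 0.4917, -0.127 ]))
(np.int32(43), array([384.4, 239. ]), array([ 0.4971, -0.1732]))
tall z.05-.06
((513.382080078125, -133.87046813964844), (248.6002655029297, 149.3401336669922), 0.8697291016578674)
[  50.   43.   44.   43.   43.   41.   39.   39.   36.   39.   43.   40.
   41.   46. 1367.   44.   46.   40.   43.   41.   42.   45.   44.   44.
   46.   37.   37.   45.   43.   38.   42.   39.   43.   36.   43.   38.
   46.   43.   42.   40.   44.   47.   36.   41.   40.   
[... 732 characters left out ...]
500e+01  4.200e+01  4.300e+01  4.300e+01
  3.600e+01  4.300e+01  4.300e+01  4.100e+01  3.600e+01  4.100e+01
  4.000e+01  4.200e+01  4.100e+01  4.800e+01  4.400e+01  4.400e+01
  4.300e+01  4.100e+01  4.200e+01  3.900e+01  4.200e+01  3.900e+01
  4.500e+01  3.700e+01  3.800e+01  4.500e+01  4.300e+01  4.000e+01
  4.300e+01  2.900e+01  1.000e+00  9.000e+00  7.000e+00  7.000e+00
  6.000e+00  1.400e+01  5.000e+00  4.000e+00  8.000e+00  1.100e+01
  7.000e+00  7.000e+00  1.000e+01  1.000e+01  9.000e+00  9.000e+00
  1.000e+01  5.000e+00  8.000e+00  5.000e+00  9.000e+00  1.100e+01
  8.000e+00  3.000e+00  1.300e+01  4.000e+01  0.000e+00  5.000e+00
  2.000e+00  1.000e+00 -3.000e+00 -2.000e+00  7.000e+00]
```

View pics/w3.png

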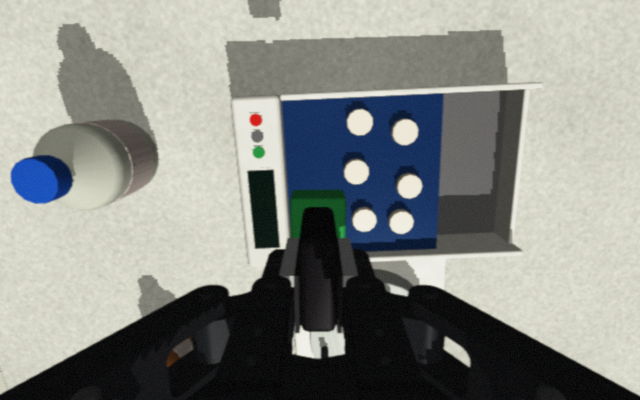

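The wrist view shows the scraper held at (318,215). The six tablets are at (360,122), (405,131), (357,171), (409,185), (364,220) and (401,222). The deck edge is near u=440 and the housing is at u≤287.

Run:
```python
from meas import *
c=dict(np.load("w3.npz"));P=cloud(c);hsv=cv2.cvtColor(c["color"],cv2.COLOR_BGR2HSV);H,S,V=[hsv[...,i].astype(int) for i in range(3)]
z=P[...,2];b=np.zeros_like(z,bool);b[95:250,288:440]=1
tab=b&(S<70)&(V>130)&(z<.055)&(z>.037)
for x in blob(c,tab,.048,100): print(x)
deck=(abs(H-112)<10)&(S>100);deck[:, :270]=0;deck[:, 450:]=0;deck[:85]=0
k=cv2.morphologyEx((deck|tab).astype(np.uint8),cv2.MORPH_CLOSE,np.ones((5,5)))
for v in (110,130,150,170):
    u=np.nonzero(k[v])[0];print("row",v,ray(c,u[0],v,.04)[:2].round(4),ray(c,u[-1],v,.04)[:2].round(4))
for u in (350,380,420,435):
    v=np.nonzero(k[:,u])[0];print("col",u,v[0],v[-1],ray(c,u,v[0],.04)[:2].round(4),ray(c,u,v[-1],.04)[:2].round(4))
g=(abs(H-62)<14)&(S>100);g[:185]=0;g[:,:285]=0;g[:,350:]=0
q=P[g];print("green z",np.percentile(q[:,2],[2,20,50,80,98]).round(4),"x",q[:,0].min(),q[:,0].max(),"ymin",q[:,1].min())
# edge of far foot
top=g&(z>np.percentile(q[:,2],40));qq=P[top];print(cv2.minAreaRect((qq[:,:2]*1000).astype(np.float32)))
print("fence far top", [ (v,round(float(z[v,400])*1000)) for v in range(80,100,2)])
```

```text
(np.int32(380), array([329.3,  96.5]), array([ 0.5623, -0.2019,  0.048 ]))
(np.int32(554), array([359.6, 122. ]), array([ 0.5377, -0.181 ,  0.048 ]))
(np.int32(539), array([404.9, 131.7]), array([ 0.4999, -0.1721,  0.048 ]))
(np.int32(498), array([356.1, 171.9]), array([ 0.5404, -0.1391,  0.048 ]))
(np.int32(476), array([409.5, 186.3]), array([ 0.4941, -0.1251,  0.048 ]))
(np.int32(451), array([364.2, 220.2]), array([ 0.5332, -0.095 ,  0.048 ]))
(np.int32(453), array([401.2, 222.3]), array([ 0.5002, -0.0922,  0.048 ]))
row 110 [ 0.602  -0.1921] [ 0.4684 -0.1885]
row 130 [ 0.6012 -0.1755] [ 0.4673 -0.1719]
row 150 [ 0.6012 -0.1584] [ 0.467  -0.1548]
row 170 [ 0.6004 -0.1408] [ 0.4667 -0.1372]
col 350 95 376 [ 0.5448 -0.2027] [0.5456 0.0799]
col 380 95 390 [ 0.5199 -0.202 ] [0.5138 0.0987]
col 420 95 390 [ 0.4866 -0.2011] [0.4714 0.0998]
col 435 94 396 [ 0.4742 -0.2016] [0.4551 0.1081]
green z [0.1769 0.1882 0.1897 0.1907 0.2833] x 0.5603468035966565 0.5861693918351277 ymin -0.20010771703858427
((573.2880249023438, -159.95582580566406), (80.32442474365234, 24.84589195251465), 89.60348510742188)
fence far top [(80, 0), (82, 0), (84, 3), (86, 1), (88, -1), (90, 51), (92, 52), (94, 51), (96, 41), (98, 40)]
```

Request:
move_arm([
  [[-0.022, 0.03, -0.003, -2.5], [-0.0434, 0.06, -0.007, -2.5], [-0.0434, 0.1, -0.007, -2.5], [-0.0434, 0.115, -0.007, -2.5], [-0.0434, 0.115, -0.007, -2.5]],
])

```text
time: 5.35
ee_pos: [0.578, -0.1766, 0.0852]
tcp_rot: [-89.8, -0.1, 91.0]
wrist_force: [0.2, 0.4, -1.2]
opening: 0.0129
```

Request:
move_arm([
  [[0, 0, 0, 0], [0, 0, 0, 0]],
])

```text
time: 5.55
ee_pos: [0.5805, -0.1777, 0.0898]
tcp_rot: [-90.2, 0.1, 91.0]
wrist_force: [0.8, -0.5, -0.9]
opening: 0.013
```

Request:
move_arm([
  [[0, 0.008, 0, 0], [0, 0.0155, 0, 0], [0, 0.0155, 0, 0], [0, 0.0155, 0, 0], [0, 0.0155, 0, 0]],
])

```text
time: 6.05
ee_pos: [0.5794, -0.178, 0.0719]
tcp_rot: [-90.0, -0.0, 91.0]
wrist_force: [-0.0, 0.7, -1.3]
opening: 0.0128
```

Run:
```python
from h import *
for i in range(5):
    o=get_obs();print(o["time"],o["ee_pos"].round(4),o["wrist_force"].round(1),o["q"].round(3)); camera("top")
```

```text
6.05 [ 0.5794 -0.178   0.0719] [-0.   0.7 -1.3] [-1.70800e+01  1.24590e+01  8.53000e-01  7.83910e+01  1.00000e-03
 -1.08034e+02]
6.1 [ 0.5794 -0.178   0.072 ] [-0.4 -0.6 -1.6] [-1.70790e+01  1.24560e+01  8.59000e-01  7.83930e+01  1.00000e-03
 -1.08031e+02]
6.15 [ 0.5794 -0.178   0.072 ] [-1.  -0.2 -1.1] [-1.70790e+01  1.24510e+01  8.58000e-01  7.83910e+01  6.00000e-03
 -1.08034e+02]
6.2 [ 0.5794 -0.178   0.072 ] [-0.2  0.6 -1.7] [-1.70780e+01  1.24550e+01  8.57000e-01  7.83910e+01  3.00000e-03
 -1.08035e+02]
6.25 [ 0.5794 -0.178   0.072 ] [ 0.6 -0.9 -1.5] [-1.70790e+01  1.24520e+01  8.54000e-01  7.83910e+01  3.00000e-03
 -1.08036e+02]
```

Request:
move_arm([
  [[0.001, 0, 0.011, 0], [0.001, 0, 0.022, 0], [0.001, 0, 0.033, 0], [0.001, 0, 0.044, 0], [0.001, 0, 0.055, 0]],
])

```text
time: 6.8
ee_pos: [0.5232, -0.1779, 0.072]
tcp_rot: [-90.0, 0.0, 91.0]
wrist_force: [-0.0, 0.1, -1.2]
opening: 0.0132
```

Request:
move_arm([
  [[0, 0, 0.011, 0], [0, 0, 0.022, 0], [0, 0, 0.033, 0], [0, 0, 0.044, 0], [0, 0, 0.053, 0]],
])

```text
time: 7.3
ee_pos: [0.4704, -0.1788, 0.0718]
tcp_rot: [-90.0, 0.0, 91.0]
wrist_force: [0.7, 0.2, -0.5]
opening: 0.0133
```

Request:
move_arm([
  [[0, 0, 0, 0], [0, 0, 0, 0], [0, -0.03, 0, 0], [0, -0.04, -0.02, 0], [0.01, -0.04, -0.06, 0]],
])

```text
time: 7.8
ee_pos: [0.5321, -0.1689, 0.1145]
tcp_rot: [-90.2, 0.1, 90.8]
wrist_force: [1.0, 0.6, -0.9]
opening: 0.0131
```

Request:
move_arm([
  [[0.02, 0, -0.03, 0], [0.035, 0, -0.048, 0], [0.035, 0, -0.048, 0], [0.035, 0.0, -0.048, 0]],
])

```text
time: 8.2
ee_pos: [0.5788, -0.1316, 0.1112]
tcp_rot: [-89.9, -0.0, 91.0]
wrist_force: [0.2, 0.4, -1.4]
opening: 0.0132
```

```bash
python3 snap.py wrist w4 | head -1
```

```text
8.25 [ 0.5784 -0.132   0.1114] [-89.95  -0.    90.98] [ -12.9   10.2    2.6   82.5   -0.  -103.8] [[-1.    -0.019 -0.005  0.58 ]
```

View pics/w4.png

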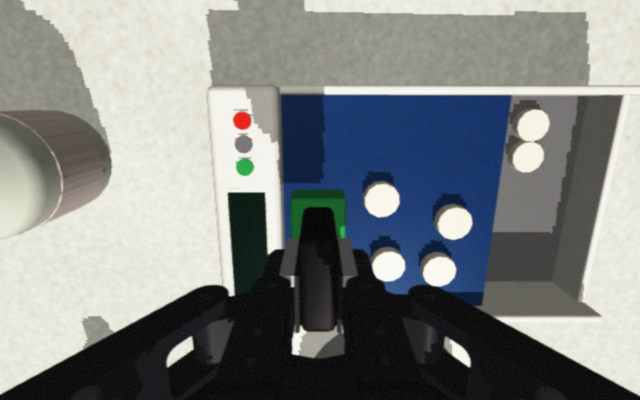

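Two tablets now lie in the tray at (532,125) and (528,156), and four remain on the deck. I'll do the other two lanes.

Request:
move_arm([
  [[0, 0.02, 0, 0], [0, 0.0395, 0, 0], [0, 0.0395, 0, 0], [0, 0.0395, 0.01, 0], [0, 0.0395, 0.021, 0]],
])

```text
time: 8.75
ee_pos: [0.5567, -0.1327, 0.0729]
tcp_rot: [-90.0, 0.0, 90.9]
wrist_force: [-0.2, 0.8, -1.9]
opening: 0.0134
```

Request:
move_arm([
  [[0, 0, 0.011, 0], [0, 0, 0.022, 0], [0, 0, 0.033, 0], [0, 0, 0.044, 0], [0, 0, 0.055, 0]],
])

```text
time: 9.25
ee_pos: [0.5016, -0.1332, 0.0724]
tcp_rot: [-90.0, 0.0, 91.0]
wrist_force: [1.0, -0.3, -0.5]
opening: 0.0131
```

Request:
move_arm([
  [[0, 0, 0.011, 0], [0, 0, 0.022, 0], [0, 0, 0.031, 0], [0, 0, 0.031, 0], [0, 0, 0.031, 0]],
])

```text
time: 9.75
ee_pos: [0.4717, -0.1338, 0.0724]
tcp_rot: [-90.0, 0.0, 91.0]
wrist_force: [0.0, -0.1, -1.2]
opening: 0.0132
```

Request:
move_arm([
  [[0, -0.03, 0, 0], [0, -0.04, -0.02, 0], [0.01, -0.04, -0.06, 0], [0.03, -0.04, -0.1, 0], [0.0385, -0.04, -0.107, 0]],
])

```text
time: 10.25
ee_pos: [0.5813, -0.092, 0.1111]
tcp_rot: [-90.0, -0.0, 91.0]
wrist_force: [-0.9, 0.4, -1.9]
opening: 0.0132
```

Request:
move_arm([
  [[0, 0, 0, 0], [0, 0.02, 0, 0], [0, 0.0395, 0, 0], [0, 0.0395, 0, 0], [0, 0.0395, 0.005, 0]],
])

```text
time: 10.75
ee_pos: [0.5724, -0.0939, 0.0732]
tcp_rot: [-90.0, 0.0, 90.9]
wrist_force: [0.1, -0.6, -1.4]
opening: 0.0128
```

Request:
move_arm([
  [[0, 0, 0.011, 0], [0, 0, 0.022, 0], [0, 0, 0.033, 0], [0, 0, 0.044, 0], [0, 0, 0.055, 0]],
])

```text
time: 11.25
ee_pos: [0.5169, -0.0945, 0.0731]
tcp_rot: [-90.0, 0.0, 91.0]
wrist_force: [0.3, 0.6, -0.2]
opening: 0.013
```

Request:
move_arm([
  [[0, 0, 0.011, 0], [0, 0, 0.022, 0], [0, 0, 0.033, 0], [0, 0, 0.044, 0], [0, 0, 0.047, 0]],
])

```text
time: 11.75
ee_pos: [0.4698, -0.0953, 0.0729]
tcp_rot: [-90.0, 0.0, 90.9]
wrist_force: [-0.6, 0.1, -0.7]
opening: 0.013
```

Request:
move_arm([
  [[0, 0, 0, 0], [0, 0, 0, 0], [0, -0.03, 0, 0], [0, -0.06, -0.02, 0], [0, -0.09, -0.05, 0]],
])

```text
time: 12.25
ee_pos: [0.5212, -0.0945, 0.1642]
tcp_rot: [-90.0, 0.0, 90.9]
wrist_force: [0.9, 0.0, -1.1]
opening: 0.0129
```

```bash
python3 snap.py wrist w5 | head -1
```

```text
12.3 [ 0.5271 -0.0947  0.1688] [-9.051e+01  8.000e-02  9.097e+01] [ -10.2    1.6   -0.4   87.5    0.  -101.2] [[-1.    -0.018 -0.004  0.522]
```

View pics/w5.png

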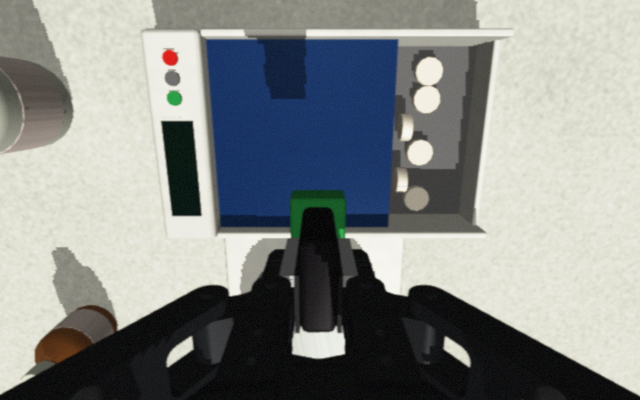

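Request:
move_arm([
  [[0.045, 0, 0.005, 0], [0.09, 0, 0.01, 0], [0.135, 0, 0.015, 0], [0.18, 0, 0.02, 0], [0.225, 0, 0.025, 0]],
])

```text
time: 12.8
ee_pos: [0.492, 0.132, 0.1626]
tcp_rot: [-90.0, -0.0, 91.0]
wrist_force: [1.3, 0.2, -0.6]
opening: 0.0135
```

Request:
move_arm([
  [[0.045, 0, 0.005, 0], [0.09, 0, 0.01, 0], [0.135, 0.02, 0.015, 0], [0.176, 0.05, 0.018, 0], [0.176, 0.07, 0.018, 0]],
])

```text
time: 13.3
ee_pos: [0.4702, 0.3099, 0.0903]
tcp_rot: [-89.9, -0.0, 91.2]
wrist_force: [-0.1, -0.8, -1.3]
opening: 0.0132
```

Request:
move_arm([
  [[0, 0, 0, 0], [0, 0, 0, 0], [0, 0, 0, 0]],
])

```text
time: 13.6
ee_pos: [0.4721, 0.3055, 0.0943]
tcp_rot: [-90.1, -0.1, 90.9]
wrist_force: [-0.1, -0.4, -1.8]
opening: 0.013
```

Run:
```python
from meas import *
print(get_obs()["ee_pos"],get_obs()["tcp_rot"],local([.477,.306,.034]))
c=dict(np.load("w5.npz"));P=cloud(c);hsv=cv2.cvtColor(c["color"],cv2.COLOR_BGR2HSV);H,S,V=[hsv[...,i].astype(int) for i in range(3)]
b=np.zeros_like(H,bool);b[42:225,394:470]=1
m=b&(V>135)&(S<50)&(P[...,2]>.008)
n,l,s,ce=cv2.connectedComponentsWithStats(m.astype(np.uint8))
for i in range(1,n):
    if s[i,4]>40: q=P[l==i];print(s[i],q.mean(0).round(3),q.min(0).round(3),q.max(0).round(3))
```

```text
[0.47214794 0.30549274 0.09434506] [-9.01009624e+01 -5.48938246e-02  9.08994142e+01] [ 0.00037322  0.06035392 -0.00475308]
[398  42  72   4 286] [ 0.435 -0.203  0.018] [ 0.406 -0.204  0.009] [ 0.467 -0.199  0.041]
[ 414   57   29   56 1230] [ 0.436 -0.173  0.014] [ 0.424 -0.194  0.009] [ 0.522 -0.152  0.307]
[400 115  14  26 279] [ 0.452 -0.14   0.025] [ 0.448 -0.15   0.018] [ 0.456 -0.13   0.029]
[407 140  26  25 526] [ 0.438 -0.12   0.016] [ 0.427 -0.16   0.01 ] [ 0.522 -0.109  0.307]
[396 170  12  22 223] [ 0.453 -0.097  0.027] [ 0.444 -0.16   0.008] [ 0.522 -0.087  0.307]
[405 187  23  24 409] [ 0.436 -0.079  0.014] [ 0.426 -0.09   0.012] [ 0.446 -0.069  0.016]
```

Request:
move_arm([
  [[0, 0.025, -0.0048, 0], [0, 0.045, -0.0048, 0], [0, 0.055, -0.0048, 0], [0, 0.0605, -0.0048, 0], [0, 0.0605, -0.0048, 0]],
])

```text
time: 14.1
ee_pos: [0.4767, 0.3058, 0.0333]
tcp_rot: [-90.1, -0.0, 90.9]
wrist_force: [-0.1, -0.4, -1.1]
opening: 0.0132
```

Request:
move_arm([
  [[0, 0, 0, 0], [0, 0, 0, 0], [0, 0, 0, 0]],
])

```text
time: 14.4
ee_pos: [0.4762, 0.306, 0.0328]
tcp_rot: [-90.0, -0.0, 91.0]
wrist_force: [0.5, 0.4, -1.0]
opening: 0.0131
```

Request:
move_arm([
  [[0, 0.0008, 0, 0], [0, 0.0008, 0, 0], [0, 0.0008, 0, 0], [0, 0.0008, 0, 0], [0, 0.0008, 0, 0]],
], claw=0.085)

```text
time: 14.9
ee_pos: [0.4761, 0.3059, 0.0315]
tcp_rot: [-90.0, -0.0, 91.0]
wrist_force: [-0.3, -0.1, 0.6]
opening: 0.0837
```

Request:
move_arm([
  [[0, -0.03, 0, 0], [0, -0.07, 0, 0], [0, -0.115, 0, 0], [0, -0.165, 0, 0], [0, -0.2, 0, 0]],
])

```text
time: 15.4
ee_pos: [0.4762, 0.306, 0.2351]
tcp_rot: [-90.1, -0.1, 91.0]
wrist_force: [1.0, 1.3, -0.4]
opening: 0.0853
```

Request:
move_arm([
  [[0, 0, 0, 0], [0, 0, 0, 0]],
])

```text
time: 15.6
ee_pos: [0.4764, 0.3061, 0.2321]
tcp_rot: [-90.1, -0.0, 91.0]
wrist_force: [-0.3, -0.0, -0.0]
opening: 0.0849
```

```bash
python3 snap.py wrist w6 | head -1
cat > ring.py <<'E'
from meas import *
def rimfit(c,m,h):
    "fit circle to outer hull of mask pixels cast on plane h"
    v,u=np.nonzero(m);q=np.array([ray(c,a,b,h)[:2] for a,b in zip(u,v)])
    (x,y),r=cv2.minEnclosingCircle((q*1000).astype(np.float32));return round(x,1),round(y,1),round(r,1)
def big(m):
    n,l,s,ce=cv2.connectedComponentsWithStats(m.astype(np.uint8)); return l==1+np.argmax(s[1:,4])
E
python3 - <<'E'
from ring import *
c=dict(np.load("w6.npz"));P=cloud(c);z=P[...,2];hsv=cv2.cvtColor(c["color"],cv2.COLOR_BGR2HSV);H,S,V=[hsv[...,i].astype(int) for i in range(3)]
o=big((H<14)&(S>150));print("cup px",o.sum(),np.argwhere(o).mean(0))
r=o&(z>.056)&(z<.064);print("rim",rimfit(c,r,.06),r.sum())
t=(abs(H-95)<8)&(S>120);n,l,s,ce=cv2.connectedComponentsWithStats(t.astype(np.uint8))
for i in range(1,n):
    if s[i,4]>100:
        m=l==i;k=m&(z>.031)&(z<.042);f=m&(z<.016)&(z>.005);print(s[i],ce[i],k.sum(),rimfit(c,k,.036) if k.sum()>20 else "",rimfit(c,f,.01) if f.sum()>20 else "")
g=(abs(H-62)<14)&(S>100);g[250:]=0;g=big(g);print("scraper",P[g].mean(0),np.percentile(P[g][:,2],[5,50,95]))
E
```

```text
15.65 [0.476  0.3058 0.2307] [-8.996e+01  2.000e-02  9.096e+01] [ 32.7   7.2  12.4  95.3   0.  -58.2] [[-1.    -0.018 -0.003  0.478]
cup px 2681 [ 94.19806043 134.17269675]
rim (645.7, 239.0, 20.7) 651
[ 188  193   43   40 1364] [208.98093842 212.35630499] 248 (593.9, 361.6, 9.9) (595.5, 361.3, 23.7)
[165 258  19  14 127] [173.07086614 263.09448819] 0  (639.1, 424.6, 13.0)
scraper [0.47661274 0.30048947 0.02855524] [0.01102355 0.02118751 0.06231513]
```

View pics/w6.png

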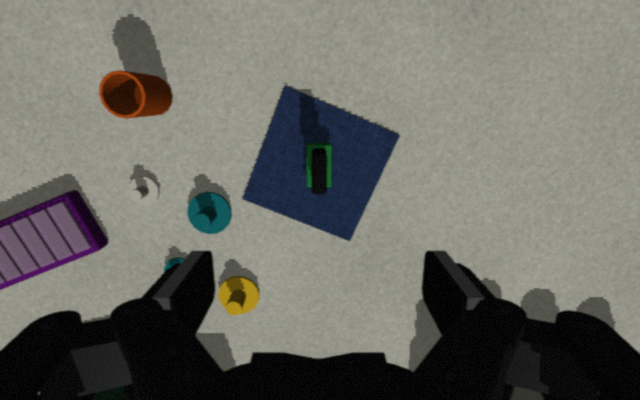

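Wrist view: scraper standing on the mat at (318,170), cup rim at (124,94), measured at (0.6457, 0.2390) with r 20.7 mm, which fits the given 20 mm. Going to the cup.

Request:
move_arm([
  [[-0.0174, 0, -0.042, 0], [-0.0348, 0, -0.084, 0], [-0.0522, 0, -0.126, 0], [-0.0696, 0, -0.168, 0], [-0.0696, 0.03, -0.168, 0]],
])

```text
time: 16.15
ee_pos: [0.6519, 0.2374, 0.2011]
tcp_rot: [-90.3, -0.0, 90.7]
wrist_force: [0.2, 0.3, -0.6]
opening: 0.0849
```

Request:
move_arm([
  [[0, 0.03, 0, 0], [0, 0.06, 0, 0], [0, 0.06, 0, 0], [0, 0.06, 0, 0], [0, 0.06, 0, 0]],
])

```text
time: 16.65
ee_pos: [0.6456, 0.2394, 0.1433]
tcp_rot: [-90.1, -0.0, 91.0]
wrist_force: [0.2, 0.8, 1.1]
opening: 0.0848
```

Run:
```python
from h import *
o=get_obs();print(o["ee_pos"],o["tcp_rot"],local([.6456,.2391,.030]))
```

```text
[0.64555102 0.23935126 0.14328976] [-9.01073347e+01 -3.59989476e-02  9.09707406e+01] [-0.00032324  0.11328947  0.00016751]
```

Request:
move_arm([
  [[0, 0.035, 0, 0], [0, 0.07, 0, 0], [0, 0.1, 0, 0], [0, 0.113, 0, 0], [0, 0.113, 0, 0]],
])

```text
time: 17.15
ee_pos: [0.6448, 0.239, 0.028]
tcp_rot: [-89.9, 0.0, 91.0]
wrist_force: [-0.4, -0.0, 0.7]
opening: 0.0852
```

Request:
move_arm([
  [[0, 0, 0, 0], [0, 0, 0, 0], [0, 0, 0, 0], [0, 0, 0, 0], [0, 0, 0, 0]],
], claw=0.03, newtons=25)

```text
time: 17.65
ee_pos: [0.646, 0.2394, 0.0303]
tcp_rot: [-90.1, -0.1, 91.0]
wrist_force: [-0.3, 0.1, 6.0]
opening: 0.0386
```

Request:
move_arm([
  [[0, 0, 0, 0], [0, 0, 0, 0]],
])

```text
time: 17.85
ee_pos: [0.646, 0.2394, 0.0303]
tcp_rot: [-90.1, -0.1, 91.0]
wrist_force: [0.3, -0.0, 6.3]
opening: 0.0384
```

Request:
move_arm([
  [[0, -0.02, 0, 0], [0, -0.06, 0, 0], [0, -0.1, 0, 0], [0, -0.14, 0, 0], [0, -0.17, 0, 0]],
])

```text
time: 18.35
ee_pos: [0.6454, 0.2391, 0.2019]
tcp_rot: [-90.2, -0.1, 91.0]
wrist_force: [1.8, -0.4, -0.2]
opening: 0.0387
```

```bash
python3 snap.py top t7|head -1
python3 - <<'E'
from ring import *
o=get_obs();print(o["ee_pos"],o["tcp_rot"],local([.45,-.34,.2]))
for f in("top0","t7"):
    c=dict(np.load(f+".npz"));P=cloud(c);z=P[...,2];hsv=cv2.cvtColor(c["color"],cv2.COLOR_BGR2HSV);H,S,V=[hsv[...,i].astype(int) for i in range(3)]
    m=(abs(H-143)<10)&(S>130);m[:,:400]=0;m=big(m);print(f,rimfit(c,m,.009),m.sum())
    b=np.zeros_like(m);b[:,420:480]=1;k=b&(S<60)&(z>.026)&(z<.04);k[:230]=0;k[285:]=0;print(rimfit(c,k,.033),k.sum())
E
```

```text
18.4 [0.6462 0.2395 0.2069] [-90.46  -0.16  90.96] [ 20.3  24.5  30.9  95.9  -0.  -70.6] [[ 0.024 -0.991  0.135  0.421]
[0.64616625 0.23948944 0.20688937] [-90.45575916  -0.15888878  90.96486464] [-0.57612087  0.00365378  0.2059322 ]
top0 (449.0, -370.7, 66.8) 1271
(448.8, -369.3, 27.9) 123
t7 (449.6, -370.5, 66.7) 1268
(449.0, -369.3, 27.7) 114
```

Request:
move_arm([
  [[-0.0455, 0, 0.017, 0], [-0.091, 0, 0.034, 0], [-0.1365, 0, 0.051, 0], [-0.182, 0, 0.068, 0], [-0.2275, 0, 0.085, 0]],
])

```text
time: 18.9
ee_pos: [0.563, 0.0086, 0.1986]
tcp_rot: [-90.0, 0.0, 91.0]
wrist_force: [1.9, -0.9, 0.5]
opening: 0.0384
```

Request:
move_arm([
  [[-0.0455, 0, 0.017, 0], [-0.091, 0, 0.034, 0], [-0.1365, 0, 0.051, 0], [-0.182, 0, 0.068, 0], [-0.2275, 0, 0.085, 0]],
])

```text
time: 19.4
ee_pos: [0.4818, -0.2204, 0.1988]
tcp_rot: [-90.0, 0.0, 91.0]
wrist_force: [0.3, -0.1, -0.1]
opening: 0.0385
```

Request:
move_arm([
  [[-0.0455, 0, 0.017, 0], [-0.091, 0, 0.035, 0], [-0.091, 0, 0.035, 0], [-0.091, 0, 0.035, 0], [-0.091, 0, 0.035, 0]],
])

```text
time: 19.9
ee_pos: [0.4496, -0.3097, 0.1985]
tcp_rot: [-90.0, -0.0, 91.0]
wrist_force: [-0.8, -0.2, -1.3]
opening: 0.0385
```

```bash
python3 snap.py wrist w8|head -1
python3 - <<'E'
from ring import *
c=dict(np.load("w8.npz"));P=cloud(c);z=P[...,2];hsv=cv2.cvtColor(c["color"],cv2.COLOR_BGR2HSV);H,S,V=[hsv[...,i].astype(int) for i in range(3)]
m=big((abs(H-143)<12)&(S>130));print("disc",rimfit(c,m,.009),m.sum())
k=(S<60)&(z>.029)&(z<.037)&(V>60)
k=big(k);print("collar",rimfit(c,k,.033),k.sum(),np.argwhere(k).mean(0))
E
```

```text
19.95 [ 0.4498 -0.3093  0.1986] [-90.01  -0.    91.03] [ -34.5    3.8    5.2   91.4    0.  -125.6] [[-1.    -0.018 -0.004  0.451]
disc (451.4, -369.0, 66.9) 13473
collar (451.0, -368.8, 26.8) 1094 [106.55393053 318.04296161]
```

View pics/w8.png

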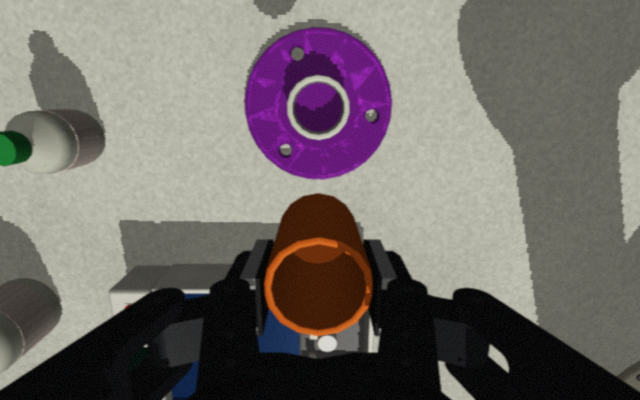

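The rotor's collar is at (318,107) px and the cup is held at (319,285). I'll check the cup's offset in the gripper and the hole angles.

Run:
```python
from ring import *
c=dict(np.load("w8.npz"));P=cloud(c);z=P[...,2];hsv=cv2.cvtColor(c["color"],cv2.COLOR_BGR2HSV);H,S,V=[hsv[...,i].astype(int) for i in range(3)]
o=big((H<16)&(S>140));print(np.percentile(z[o],[50,90,99]))
r=o&(z>.222)&(z<.236)
v,u=np.nonzero(o&(V>150));q=np.array([ray(c,a,b,.2286)[:2] for a,b in zip(u,v)]);
print("rim",rimfit(c,r,.2286),r.sum(), "bright bbox",q.min(0),q.max(0))
# holes: non-purple blobs within disc annulus
ctr=np.array([.4511,-.3689]);d=np.zeros_like(H,bool)
m=big((abs(H-143)<12)&(S>130))
vv,uu=np.nonzero(np.ones_like(m)); X=np.zeros(m.shape+(2,))
for a in range(230,400):
  for b in range(20,190): X[b,a]=ray(c,a,b,.009)[:2]
rad=np.linalg.norm(X-ctr,axis=-1);h=(rad>.042)&(rad<.058)&~m
n,l,s,ce=cv2.connectedComponentsWithStats(h.astype(np.uint8))
for i in range(1,n):
    if s[i,4]>20:
        p=ray(c,*ce[i],.009)[:2]-ctr;print(ce[i],s[i,4],np.linalg.norm(p),np.degrees(np.arctan2(p[1],p[0])))
print(local([.4511,-.3689,.10]))
```

```text
[0.21345222 0.22857527 0.22995371]
rim (449.8, -311.8, 20.9) 3975 bright bbox [ 0.43146626 -0.32977969] [ 0.46885417 -0.29089636]
[297.1589404   53.47682119] 151 0.04930988786230306 -66.96398021285852
[370.94202899 114.94927536] 138 0.04923357638412913 172.75869125818426
[285.46875   149.2734375] 128 0.04954304032978156 52.55956314416303
[-0.05958972  0.09863482 -0.00020175]
```

Request:
move_arm([
  [[-0.03, 0.02, 0, 0], [-0.0586, 0.05, 0, 0], [-0.0586, 0.08, 0, 0], [-0.0586, 0.098, 0, 0], [-0.0586, 0.098, 0, 0]],
])

```text
time: 20.45
ee_pos: [0.4499, -0.3668, 0.0976]
tcp_rot: [-89.8, -0.2, 91.1]
wrist_force: [-0.3, 0.2, -0.4]
opening: 0.0386
```

Request:
move_arm([
  [[0, 0, 0, 0], [0, 0.015, 0, 0], [0, 0.03, 0, 0], [0, 0.033, 0, 0], [0, 0.033, 0, 0]],
])

```text
time: 20.95
ee_pos: [0.4499, -0.3684, 0.0665]
tcp_rot: [-89.9, -0.1, 91.0]
wrist_force: [-0.1, -0.7, -0.7]
opening: 0.0387
```

Run:
```python
from h import *
o=get_obs();print(o["ee_pos"],o["tcp_rot"],o["wrist_force"],local([.451,-.3679,.0395]))
```

```text
[ 0.44990401 -0.36844904  0.06651732] [-8.99307914e+01 -5.91659407e-02  9.09627240e+01] [-0.13028511 -0.70951188 -0.65865456] [ 0.00050265  0.0270165  -0.00113769]
```

Request:
move_arm([
  [[0.0005, 0.003, -0.001, 0], [0.0005, 0.006, -0.001, 0], [0.0005, 0.009, -0.001, 0], [0.0005, 0.012, -0.001, 0], [0.0005, 0.012, -0.001, 0]],
])

```text
time: 21.45
ee_pos: [0.4512, -0.3682, 0.055]
tcp_rot: [-90.0, -0.0, 91.0]
wrist_force: [-0.2, 1.4, 0.1]
opening: 0.0383
```

Request:
move_arm([
  [[0, 0.005, 0, 0], [0, 0.01, 0, 0], [0, 0.014, 0, 0], [0, 0.014, 0, 0], [0, 0.014, 0, 0]],
])

```text
time: 21.95
ee_pos: [0.4513, -0.3683, 0.0414]
tcp_rot: [-90.0, -0.0, 91.0]
wrist_force: [0.5, -0.3, 0.2]
opening: 0.0384
```

Request:
move_arm([
  [[0, 0, 0, 0], [0, 0, 0, 0], [0, 0, 0, 0], [0, 0, 0, 0], [0, 0, 0, 0]],
], claw=0.085)

```text
time: 22.45
ee_pos: [0.4513, -0.3683, 0.0416]
tcp_rot: [-90.0, 0.0, 91.0]
wrist_force: [-0.0, 0.0, 0.3]
opening: 0.0851
```

Request:
move_arm([
  [[0, -0.02, 0, 0], [0, -0.06, 0, 0], [0, -0.1, 0, 0], [0, -0.14, 0, 0], [0, -0.16, 0, 0]],
])

```text
time: 22.95
ee_pos: [0.4519, -0.3688, 0.2055]
tcp_rot: [-90.2, 0.2, 91.0]
wrist_force: [0.1, -0.2, 0.6]
opening: 0.0848
```

Request:
move_arm([
  [[0, 0, 0, 0], [0, 0, 0, 0], [0, 0, 0, 0]],
])

```text
time: 23.25
ee_pos: [0.451, -0.368, 0.2]
tcp_rot: [-89.9, -0.1, 91.0]
wrist_force: [0.3, -0.5, -0.1]
opening: 0.0854
```

```bash
python3 snap.py wrist w9|head -1
python3 - <<'E'
from ring import *
c=dict(np.load("w9.npz"));P=cloud(c);z=P[...,2];hsv=cv2.cvtColor(c["color"],cv2.COLOR_BGR2HSV);H,S,V=[hsv[...,i].astype(int) for i in range(3)]
m=big((abs(H-143)<12)&(S>130));print("disc",rimfit(c,m,.009),m.sum())
k=(S<60)&(z>.029)&(z<.037)&(V>60);k=big(k);print("collar",rimfit(c,k,.033),k.sum())
o=big((H<16)&(S>140));r=o&(z>.0655);print("cup z",np.percentile(z[o],[2,50,90,99]),"rim",rimfit(c,r,.069),r.sum())
# head from top0
c=dict(np.load("top0.npz"));g=cv2.cvtColor(c["color"],cv2.COLOR_BGR2GRAY);P=cloud(c)
cr=cv2.HoughCircles(cv2.resize(g[195:265,280:345],None,fx=4,fy=4,interpolation=cv2.INTER_CUBIC),cv2.HOUGH_GRADIENT,1,50,param1=80,param2=20,minRadius=80,maxRadius=105)
print(cr); 
for x,y,r in cr[0][:2]: print("head",ray(c,280+x/4-.4,195+y/4-.4,.04),r/4/c["fx"]*1.3)
E
```

```text
23.3 [ 0.4509 -0.368   0.1999] [-8.990e+01 -8.000e-02  9.096e+01] [ -39.2    9.    11.    92.1   -0.  -130.2] [[-1.    -0.017 -0.006  0.453]
disc (451.4, -369.2, 66.9) 11350
collar (450.8, -369.4, 26.7) 554
cup z [0.01312737 0.04224001 0.06922798 0.07061288] rim (450.8, -371.5, 22.2) 560
NoneTraceback (most recent call last):
  File "<stdin>", line 10, in <module>
TypeError: 'NoneType' object is not subscriptable
```

View pics/w9.png

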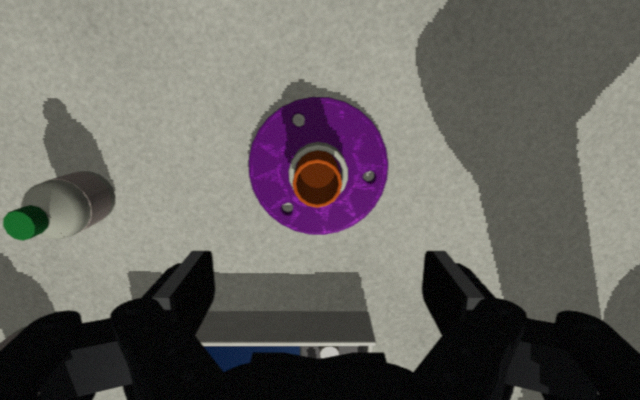

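The cup sits in the collar at (318,180): its rim is 69 mm up, exactly 9 + 60. Now I grip the collar.

Request:
move_arm([
  [[-0.0013, 0.045, 0, 0], [-0.0013, 0.09, 0, 0], [-0.0013, 0.13, 0, 0], [-0.0013, 0.16, 0, 0], [-0.0013, 0.178, 0, 0]],
])

```text
time: 23.8
ee_pos: [0.4495, -0.3681, 0.0192]
tcp_rot: [-89.8, -0.2, 91.0]
wrist_force: [-0.2, -0.0, 0.6]
opening: 0.085
```

Request:
move_arm([
  [[0, 0.005, 0, 0], [0, 0.01, 0, 0], [0, 0.01, 0, 0], [0, 0.01, 0, 0]],
])

```text
time: 24.2
ee_pos: [0.4518, -0.37, 0.0145]
tcp_rot: [-90.1, 0.1, 91.0]
wrist_force: [0.5, -0.1, -0.8]
opening: 0.0851
```

Request:
move_arm([
  [[0, 0, 0, 0], [0, 0, 0, 0], [0, 0, 0, 0], [0, 0, 0, 0], [0, 0, 0, 0]],
], claw=0.045, newtons=60)

```text
time: 24.7
ee_pos: [0.4517, -0.37, 0.0148]
tcp_rot: [-90.1, 0.1, 91.0]
wrist_force: [-2.7, 0.3, 7.2]
opening: 0.0518
```

Run:
```python
from h import *
o=get_obs();print(o["ee_pos"],o["tcp_rot"],o["wrist_force"],o["opening"])
```

```text
[ 0.45167174 -0.36996319  0.01481906] [-9.00607585e+01  6.00556039e-02  9.09537969e+01] [-2.68701634  0.30859423  7.24022958] 0.051798240207992584
```

Run:
```python
from ring import *
for f,(v0,v1,u0,u1) in {"w1":(205,325,10,170),"top0":(203,252,290,336)}.items():
    c=dict(np.load(f+".npz"));hsv=cv2.cvtColor(c["color"],cv2.COLOR_BGR2HSV);V=hsv[...,2].astype(int);P=cloud(c);z=P[...,2]
    b=np.zeros_like(V,bool);b[v0:v1,u0:u1]=1
    print(f,np.percentile(V[b],[1,5,50,90]))
    for x in blob(c,b&(V<55),.05,4): print(x[0],x[1],ray(c,*x[1],.04)[:2].round(4),ray(c,*x[1],.056)[:2].round(4), z[int(x[1][1]),int(x[1][0])])
```

```text
w1 [  6.  11. 126. 168.]
92 [104.2 246.2] [0.4916 0.0666] [0.4881 0.0788] 0.05266270158740716
2672 [109.  311.3] [0.5618 0.0367] [0.555  0.0503] 0.04130466346556971
97 [ 39.  284.9] [ 0.5106 -0.0193] [ 0.5062 -0.003 ] 0.04989484715163256
11 [168.7 298.1] [0.5666 0.1049] [0.5595 0.1152] 0.28028023658257906
top0 [ 76.  91. 118. 142.]
4 [307.8 211. ] [0.5709 0.043 ] [0.5691 0.0432] 0.06151286275570622
```

Request:
move_arm([
  [[0, 0, 0, 0], [0, 0, 0, 0], [0, 0, 0, 0], [0, 0, 0, 0], [0, -0.04, 0, 0]],
], claw=0.085)

```text
time: 25.2
ee_pos: [0.4489, -0.3676, 0.0486]
tcp_rot: [-89.6, -0.3, 91.0]
wrist_force: [-0.1, 0.7, 0.3]
opening: 0.0849
```

Request:
move_arm([
  [[0, -0.045, 0, 0], [0, -0.09, 0, 0], [0.02, -0.13, -0.004, 0], [0.055, -0.16, -0.01, 0], [0.1, -0.175, -0.018, 0]],
])

```text
time: 25.7
ee_pos: [0.4681, -0.2695, 0.2314]
tcp_rot: [-90.2, 0.1, 90.8]
wrist_force: [-0.2, 0.5, 0.6]
opening: 0.0851
```

Request:
move_arm([
  [[0.045, 0, -0.008, 0], [0.09, 0, -0.016, 0], [0.135, 0, -0.025, 0], [0.18, 0, -0.033, 0], [0.225, 0, -0.041, 0]],
])

```text
time: 26.2
ee_pos: [0.5048, -0.0419, 0.2286]
tcp_rot: [-90.0, 0.0, 91.0]
wrist_force: [0.9, -0.4, -0.4]
opening: 0.0851
```

Request:
move_arm([
  [[0.045, 0, -0.009, 0], [0.09, 0, -0.0175, 0], [0.099, 0, -0.0187, 0], [0.099, 0, -0.0187, 0], [0.099, 0, -0.0187, 0]],
])

```text
time: 26.7
ee_pos: [0.5218, 0.0549, 0.2284]
tcp_rot: [-90.0, 0.0, 91.0]
wrist_force: [-0.5, 0.1, 0.4]
opening: 0.0847
```

```bash
python3 snap.py wrist w10|head -1
```

```text
26.75 [0.5218 0.0545 0.2285] [-8.999e+01  2.000e-02  9.091e+01] [  6.    1.4   6.1  94.6  -0.  -84.9] [[-1.    -0.018 -0.004  0.523]
```

View pics/w10.png

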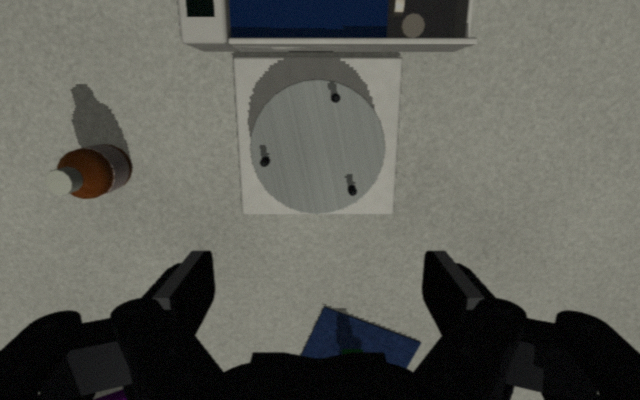

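The drive head is centred near (318,146), and its stud tops are at (335,97), (265,160) and (352,189), with short shadows going up from each.

Run:
```python
from ring import *
c=dict(np.load("w10.npz"));hsv=cv2.cvtColor(c["color"],cv2.COLOR_BGR2HSV);V=hsv[...,2].astype(int);P=cloud(c);z=P[...,2]
b=np.zeros_like(V,bool);b[80:205,250:390]=1
cand=b&(V<45)
pts=[]
for x in blob(c,cand,.048,8): 
    p=ray(c,*x[1],.048)[:2];pts.append(p);print(x[0],x[1],p.round(4),z[int(x[1][1]),int(x[1][0])].round(3))
bt=b&(z>.051)&(z<.06)&(V<90)
print("depth tops")
tp=[]
for x in blob(c,bt,.056,4): print(x[0],x[1],x[2][:2]);tp.append(x[2][:2])
for q in (pts,tp):
    q=np.array(q)
    if len(q)==3:
        # circle through 3 pts
        A=np.c_[2*q,np.ones(3)];s=np.linalg.solve(A,(q**2).sum(1));ctr=s[:2];print("ctr",ctr.round(4),"mean",q.mean(0).round(4),[ (np.linalg.norm(p-q.mean(0)).round(4),np.degrees(np.arctan2(*(p-q.mean(0))[::-1])).round(2)) for p in q])
# face outline: raised plane z .035-.045 light
f=(z>.034)&(z<.046)&(hsv[...,1]<60);f[:75]=0;f[215:]=0;f[:,:245]=0;f[:,395:]=0
f=cv2.morphologyEx(big(f).astype(np.uint8),cv2.MORPH_CLOSE,np.ones((9,9)))>0;print("face",rimfit(c,f,.04),f.sum())
```

```text
53 [335.1  97.2] [ 0.5084 -0.0132] 0.057
63 [264.6 160.8] [0.572  0.0447] 0.055
59 [351.7 189.6] [0.49   0.0708] 0.052
depth tops
63 [335.9  97.3] [ 0.508  -0.0131]
54 [264.4 162.3] [0.571  0.0447]
52 [352.6 191.5] [0.4899 0.0706]
ctr [0.5235 0.0341] mean [0.5234 0.0341] [(np.float64(0.0497), np.float64(-107.68)), (np.float64(0.0497), np.float64(12.35)), (np.float64(0.0497), np.float64(132.36))]
ctr [0.5229 0.0339] mean [0.523  0.0341] [(np.float64(0.0495), np.float64(-107.6)), (np.float64(0.0492), np.float64(12.48)), (np.float64(0.0493), np.float64(132.15))]
face (523.0, 34.5, 63.6) 14246
```

Request:
move_arm([
  [[-0.045, 0, 0.008, 0], [-0.09, 0, 0.016, 0], [-0.135, 0, 0.025, 0], [-0.18, 0, 0.033, 0], [-0.225, 0, 0.041, 0]],
])

```text
time: 27.25
ee_pos: [0.4833, -0.1732, 0.2289]
tcp_rot: [-90.0, 0.0, 90.8]
wrist_force: [1.0, -0.1, 0.3]
opening: 0.0848
```

Request:
move_arm([
  [[-0.045, 0, 0.008, 0], [-0.09, 0, 0.016, 0], [-0.135, 0.01, 0.025, 0], [-0.18, 0.02, 0.033, 0], [-0.197, 0.028, 0.0363, 0]],
])

```text
time: 27.75
ee_pos: [0.4492, -0.3722, 0.1995]
tcp_rot: [-90.0, 0.0, 90.7]
wrist_force: [-0.5, 0.7, 0.3]
opening: 0.0849
```

Request:
move_arm([
  [[0, 0, 0, 0], [0, 0, 0, 0], [0, 0, 0, 0]],
])

```text
time: 28.05
ee_pos: [0.4518, -0.3669, 0.2013]
tcp_rot: [-90.0, 0.0, 91.0]
wrist_force: [-0.5, 0.4, 0.2]
opening: 0.0849
```

```bash
python3 snap.py wrist w11|head -1
cat > rot.py <<'E'
from ring import *
def rotor(c,zu=0.0):
    P=cloud(c);z=P[...,2];hsv=cv2.cvtColor(c["color"],cv2.COLOR_BGR2HSV);H,S,V=[hsv[...,i].astype(int) for i in range(3)]
    m=big((abs(H-143)<12)&(S>130));d=rimfit(c,m,zu+.009);ctr=np.array(d[:2])/1000;print("disc",d)
    k=(S<60)&(z>zu+.029)&(z<zu+.037)&(V>60);k=big(k);print("collar",rimfit(c,k,zu+.033),k.sum())
    o=big((H<16)&(S>140));r=o&(z>zu+.0655)&(z<zu+.073);print("cup z",np.percentile(z[o],[50,90,99]).round(4),"rim",rimfit(c,r,zu+.069))
    f=cv2.morphologyEx(m.astype(np.uint8),cv2.MORPH_CLOSE,np.ones((15,15)))>0
    for x in blob(c,f&~m,zu+.009,40):
        p=x[2][:2]-ctr;print(x[0],x[1],x[2][:2],np.linalg.norm(p).round(4),np.degrees(np.arctan2(p[1],p[0])).round(2)%120)
E
python3 -c "
from rot import *
rotor(dict(np.load('w11.npz')));o=get_obs();print(o['ee_pos'],local([.4511,-.3691,.013]))"
```

```text
28.1 [ 0.4521 -0.3668  0.2013] [-9.005e+01  3.000e-02  9.102e+01] [ -39.1    8.8   11.    92.1    0.  -130.1] [[-1.    -0.018 -0.003  0.453]
disc (452.2, -369.2, 66.9)
collar (451.7, -369.2, 26.8) 551
cup z [0.0412 0.0692 0.0705] rim (452.7, -369.5, 19.9)
153 [298.8 118.6] [ 0.4712 -0.4154] 0.05 52.36
109 [368.7 174.7] [ 0.4031 -0.3633] 0.0495 53.150000000000006
95 [287.7 205.6] [ 0.482  -0.3305] 0.0488 52.4
[ 0.45205774 -0.36677387  0.20133604] [-0.00220512  0.18833632  0.00116668]
```

Request:
move_arm([
  [[-0.0024, 0.045, 0, 0], [-0.0024, 0.09, 0, 0], [-0.0024, 0.13, 0, 0], [-0.0024, 0.16, 0, 0], [-0.0024, 0.178, 0, 0]],
])

```text
time: 28.6
ee_pos: [0.4514, -0.3682, 0.0203]
tcp_rot: [-89.9, -0.1, 91.1]
wrist_force: [-0.5, -0.3, 1.0]
opening: 0.0852
```

Request:
move_arm([
  [[0, 0.005, 0, 0], [0, 0.0105, 0, 0], [0, 0.0105, 0, 0], [0, 0.0105, 0, 0], [0, 0.0105, 0, 0]],
])

```text
time: 29.1
ee_pos: [0.4523, -0.3704, 0.0131]
tcp_rot: [-90.1, 0.1, 91.0]
wrist_force: [-0.4, -0.6, 0.7]
opening: 0.0848
```

Request:
move_arm([
  [[0, 0, 0, 0], [0, 0, 0, 0], [0, 0, 0, 0], [0, 0, 0, 0], [0, 0, 0, 0]],
], claw=0.045, newtons=60)

```text
time: 29.6
ee_pos: [0.4518, -0.3702, 0.013]
tcp_rot: [-90.0, 0.0, 90.9]
wrist_force: [-1.3, 2.0, 6.1]
opening: 0.0517
```

Request:
move_arm([
  [[0, -0.01, 0, 0], [0, -0.03, 0, 0], [0, -0.07, 0, 0], [0, -0.11, 0, 0], [0, -0.14, 0, 0]],
])

```text
time: 30.1
ee_pos: [0.4519, -0.3701, 0.155]
tcp_rot: [-90.1, 0.1, 91.0]
wrist_force: [0.8, 0.2, -1.9]
opening: 0.0516
```

Request:
move_arm([
  [[0, 0, 0, 0], [0, 0, 0, 0], [0, 0, 0, 0], [0, 0, 0, 0]],
])

```text
time: 30.5
ee_pos: [0.4512, -0.3696, 0.1503]
tcp_rot: [-89.9, -0.1, 91.0]
wrist_force: [0.6, 0.1, -2.2]
opening: 0.0521
```

```bash
python3 snap.py wrist w12|head -1
python3 - <<'E'
from ring import *
o=get_obs();print(o['opening'])
c=dict(np.load("w12.npz"));P=cloud(c);z=P[...,2];hsv=cv2.cvtColor(c["color"],cv2.COLOR_BGR2HSV);H,S,V=[hsv[...,i].astype(int) for i in range(3)]
m=big((abs(H-143)<12)&(S>130));q=P[m];print(m.sum(),np.percentile(q[:,2],[2,50,98]))
A=np.c_[q[:,:2]-q[:,:2].mean(0),np.ones(len(q))]
for _ in range(3):
    s=np.linalg.lstsq(A,q[:,2],rcond=None)[0];k=abs(A@s-q[:,2])<.004;A,q=A[k],q[k]
print("plane tilt deg",np.degrees(s[:2]),"z",s[2],k.sum())
E
```

```text
30.55 [ 0.4512 -0.3696  0.1505] [-8.989e+01 -9.000e-02  9.096e+01] [ -39.3    8.8    5.3   86.7   -0.  -130.3] [[-1.    -0.017 -0.006  0.453]
0.05186037587418716
32598 [0.14501013 0.14637066 0.14777211]
plane tilt deg [0.01530069 0.09150717] z 0.1463603332394571 32152
```

View pics/w12.png

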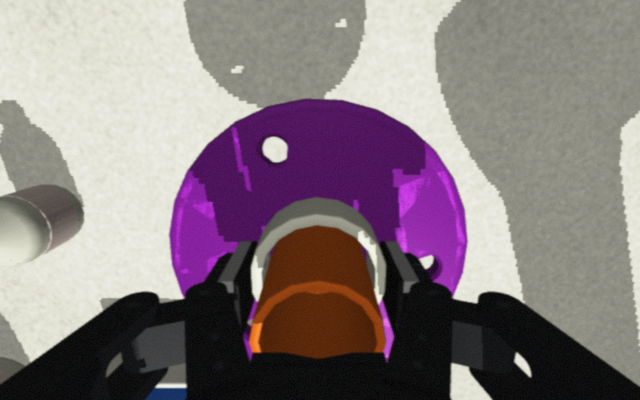

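The rotor is lifted level with the cup in it; a hole shows at (275,150). I'll measure its offset from the TCP.

Run:
```python
from ring import *
from scipy.optimize import least_squares
c=dict(np.load("w12.npz"));hsv=cv2.cvtColor(c["color"],cv2.COLOR_BGR2HSV);H,S,V=[hsv[...,i].astype(int) for i in range(3)]
m=big((abs(H-143)<12)&(S>130))
e=np.array([ray(c,u,np.nonzero(m[:,u])[0][0]-.5,.1464)[:2] for u in range(190,450,3)])
for r in (.068,None):
    f=(lambda p:np.linalg.norm(e-p[:2],axis=1)-r) if r else (lambda p:np.linalg.norm(e-p[:2],axis=1)-p[2])
    s=least_squares(f,[.451,-.37,.068][:2 if r else 3]);print(s.x.round(4),abs(s.fun).max())
    if r: ctr=s.x
h=~m;h[:135]=0;h[166:]=0;h[:,:258]=0;h[:,294:]=0
b=big(h);ce=np.argwhere(b).mean(0)[::-1]
for zz in(.1464,.1419):p=ray(c,*ce,zz)[:2]-ctr;print(ce,b.sum(),np.linalg.norm(p),np.degrees(np.arctan2(p[1],p[0]))%120)
```

```text
[ 0.4514 -0.3674] 0.0007826538484368428
[ 0.4514 -0.3695  0.0661] 0.0003848710869645833
[274.67105263 149.02796053] 608 0.051541886625863814 51.60729203153747
[274.67105263 149.02796053] 608 0.05115832693527974 52.428563844813965
```

Request:
move_arm([
  [[0.03, 0, -0.006, 0], [0.07, 0, -0.013, 0], [0.11, 0, -0.021, 0], [0.15, 0, -0.029, 0], [0.19, 0, -0.037, 0]],
])

```text
time: 31.05
ee_pos: [0.4852, -0.1778, 0.1512]
tcp_rot: [-89.9, -0.0, 90.9]
wrist_force: [1.5, 0.6, -1.9]
opening: 0.0519
```

Request:
move_arm([
  [[0.045, 0, -0.009, 8], [0.09, 0, -0.0175, 16], [0.135, 0, -0.0262, 24], [0.175, 0, -0.034, 32], [0.2117, 0, -0.0412, 40.2]],
])

```text
time: 31.55
ee_pos: [0.5227, 0.0335, 0.1514]
tcp_rot: [-90.0, 0.0, 51.4]
wrist_force: [1.0, 0.3, -2.1]
opening: 0.0518
```

Request:
move_arm([
  [[0, 0, 0, 0], [0, 0, 0, 0], [0, 0, 0, 0], [0, 0, 0, 0], [0, 0, 0, 0]],
])

```text
time: 32.05
ee_pos: [0.523, 0.0306, 0.152]
tcp_rot: [-90.0, 0.0, 51.6]
wrist_force: [0.4, -0.3, -2.4]
opening: 0.0519
```

Run:
```python
from h import *
o=get_obs();print(o["ee_pos"],o["tcp_rot"],o["q"],local([.5226,.0333,.078]))
```

```text
[0.52295185 0.03060249 0.15199868] [-9.00009605e+01  3.49894222e-03  5.16406828e+01] [ 3.35082733e+00  5.19026639e-01 -3.32744672e+00  8.61551377e+01
 -3.25108535e-03 -4.82898554e+01] [0.00190137 0.07399853 0.00195119]
```

Request:
move_arm([
  [[0.0019, 0.03, 0.002, 0.9], [0.0019, 0.055, 0.002, 0.9], [0.0019, 0.074, 0.002, 0.9], [0.0019, 0.074, 0.002, 0.9], [0.0019, 0.074, 0.002, 0.9]],
])

```text
time: 32.55
ee_pos: [0.5226, 0.0338, 0.0785]
tcp_rot: [-90.0, 0.0, 50.8]
wrist_force: [-0.0, -0.1, -0.5]
opening: 0.0516
```

Request:
move_arm([
  [[0, 0, 0, 0], [0, 0, 0, 0], [0, 0, 0, 0]],
])

```text
time: 32.85
ee_pos: [0.5231, 0.0343, 0.0789]
tcp_rot: [-90.1, -0.1, 50.8]
wrist_force: [0.0, -0.5, -1.4]
opening: 0.0517
```

Run:
```python
from h import *
o=get_obs();print(o["ee_pos"],o["tcp_rot"],o["wrist_force"],local([.5226,.0333,.0535]))
```

```text
[0.52310674 0.03429397 0.07887529] [-9.00554756e+01 -5.17673547e-02  5.07958285e+01] [ 0.01550953 -0.49600313 -1.39568762] [-0.00111345  0.02537451 -0.00021104]
```

Request:
move_arm([
  [[-0.001, 0.003, 0, 0], [-0.001, 0.006, 0, 0], [-0.001, 0.009, 0, 0], [-0.001, 0.013, 0, 0], [-0.001, 0.013, 0, 0]],
])

```text
time: 33.35
ee_pos: [0.5216, 0.0335, 0.0642]
tcp_rot: [-90.0, 0.0, 50.8]
wrist_force: [-0.2, -0.4, -2.1]
opening: 0.0519
```

Request:
move_arm([
  [[0, 0, 0, 0], [0, 0, 0, 0]],
])

```text
time: 33.55
ee_pos: [0.5221, 0.0335, 0.0651]
tcp_rot: [-90.0, -0.0, 50.8]
wrist_force: [0.4, -0.1, -1.7]
opening: 0.0521
```

Request:
move_arm([
  [[0, 0.003, 0, 0], [0, 0.006, 0, 0], [0, 0.0105, 0, 0], [0, 0.0105, 0, 0], [0, 0.0105, 0, 0]],
])

```text
time: 34.05
ee_pos: [0.5219, 0.0335, 0.0543]
tcp_rot: [-90.0, 0.0, 50.8]
wrist_force: [-0.1, -0.3, -1.6]
opening: 0.0517
```

Request:
move_arm([
  [[0, 0, 0, 0], [0, 0, 0, 0]],
])

```text
time: 34.25
ee_pos: [0.5221, 0.0335, 0.0546]
tcp_rot: [-90.0, -0.0, 50.8]
wrist_force: [0.4, 1.1, -2.5]
opening: 0.0517
```

Request:
move_arm([
  [[0, 0.001, 0, 0], [0, 0.0017, 0, 0], [0, 0.0017, 0, 0]],
])

```text
time: 34.55
ee_pos: [0.5221, 0.0335, 0.053]
tcp_rot: [-90.0, -0.0, 50.8]
wrist_force: [-0.5, -0.1, -0.2]
opening: 0.052
```

Request:
move_arm([
  [[0, 0, 0, 0], [0, 0, 0, 0], [0, 0, 0, 0], [0, 0, 0, 0], [0, 0, 0, 0]],
], claw=0.085)

```text
time: 35.05
ee_pos: [0.522, 0.0335, 0.0528]
tcp_rot: [-90.0, -0.0, 50.8]
wrist_force: [-0.1, -0.6, -0.2]
opening: 0.0854
```

Request:
move_arm([
  [[0, -0.02, 0, 0], [0, -0.06, 0, 0], [0, -0.1, 0, 0], [0, -0.14, 0, 0], [0, -0.18, 0, 0]],
])

```text
time: 35.55
ee_pos: [0.5218, 0.0335, 0.2345]
tcp_rot: [-90.0, -0.0, 50.8]
wrist_force: [0.8, 0.0, -0.2]
opening: 0.0849
```

Request:
move_arm([
  [[0, 0, 0, 0], [0, 0, 0, 0], [0, 0, 0, 0]],
])

```text
time: 35.85
ee_pos: [0.5217, 0.0335, 0.2316]
tcp_rot: [-89.9, 0.1, 50.8]
wrist_force: [-0.4, 0.8, -1.2]
opening: 0.0849
```

```bash
python3 snap.py wrist w13|head -1; python3 -c "
from rot import *
c=dict(np.load('w13.npz'));rotor(c,.04)
P=cloud(c);z=P[...,2];hsv=cv2.cvtColor(c['color'],cv2.COLOR_BGR2HSV);H,S=hsv[...,0].astype(int),hsv[...,1]
m=big((abs(H-143)<12)&(S>130));q=P[m];q=q[abs(q[:,2]-.049)<.008];A=np.c_[q[:,:2]-q[:,:2].mean(0),np.ones(len(q))]
s=np.linalg.lstsq(A,q[:,2],rcond=None)[0];print('tilt deg',np.degrees(s[:2]),'z',s[2])"
```

```text
35.9 [0.5215 0.0335 0.2313] [-89.91   0.09  50.79] [  3.7   1.3   6.3  95.1  -0.  -47.1] [[-0.776  0.608  0.167  0.48 ]
disc (522.3, 34.5, 66.8)
collar (521.9, 34.5, 26.7) 582
cup z [0.0828 0.1091 0.1102] rim (521.3, 35.1, 20.0)
137 [297.5 123.1] [ 0.5069 -0.013 ] 0.0499 12.040000000000006
99 [369.8 180.8] [0.4882 0.0714] 0.0502 12.740000000000009
92 [285.9 212.9] [0.5707 0.0455] 0.0496 12.8
tilt deg [0.03951708 0.02298383] z 0.04920555670273723
```

View pics/w13.png

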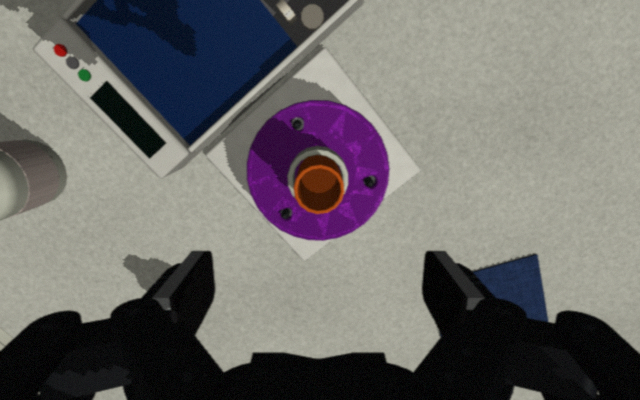

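The rotor lies flat on the head (top at z 49.2 mm, tilt under 0.1°), with studs visible in its holes at (297,124), (370,181) and (286,213). The cup rim is at z 109 mm. Now the lid.

Request:
move_arm([
  [[0.04, 0, 0.02, 0], [0.08, 0, 0.04, 0], [0.12, 0, 0.06, 0], [0.16, 0, 0.08, 0], [0.2, 0, 0.1, 0]],
], claw=0.045)

```text
time: 36.4
ee_pos: [0.5707, 0.2533, 0.2313]
tcp_rot: [-90.0, 0.1, 50.8]
wrist_force: [0.5, -0.7, -0.2]
opening: 0.0452
```

Request:
move_arm([
  [[0.04, 0.01, 0.02, 0], [0.08, 0.02, 0.04, 0], [0.1004, 0.03, 0.0514, 0], [0.1004, 0.03, 0.0514, 0], [0.1004, 0.03, 0.0514, 0]],
])

```text
time: 36.9
ee_pos: [0.594, 0.362, 0.201]
tcp_rot: [-90.0, 0.2, 50.8]
wrist_force: [0.7, -0.0, -0.2]
opening: 0.045
```

```bash
python3 snap.py wrist w14|head -1
python3 - <<'E'
from ring import *
c=dict(np.load("w14.npz"));P=cloud(c);z=P[...,2];hsv=cv2.cvtColor(c["color"],cv2.COLOR_BGR2HSV);H,S,V=[hsv[...,i].astype(int) for i in range(3)]
t=(abs(H-95)<8)&(S>120);n,l,s,ce=cv2.connectedComponentsWithStats(t.astype(np.uint8))
for i in range(1,n):
    if s[i,4]>100:
        m=l==i;k=m&(z>.031)&(z<.042);f=m&(z<.016)&(z>.005);print(s[i],ce[i],k.sum(),rimfit(c,k,.036) if k.sum()>20 else "",rimfit(c,f,.01) if f.sum()>20 else "", P[k].mean(0) if k.sum() else "")
print(get_obs()["ee_pos"],local([.594,.362,.1]))
E
```

```text
36.95 [0.5943 0.3613 0.2022] [-89.99   0.09  50.79] [ 31.3  26.1  32.5  96.5  -0.  -19.5] [[-0.776  0.608  0.166  0.552]
[ 292  148   48   48 1778] [315.98031496 171.26209224] 310 (594.8, 362.0, 9.2) (595.5, 361.7, 23.5) [0.59478814 0.36190913 0.03603423]
[314 234  31  30 715] [329.33146853 248.31608392] 0  (635.5, 432.6, 16.3) 
[0.59432989 0.36130793 0.20215333] [0.00048261 0.10215289 0.00066669]
```

View pics/w14.png

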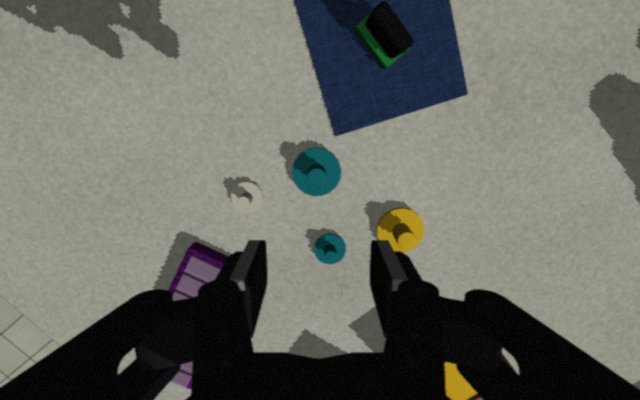

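The large teal lid is at (316,171) px, (0.5950, 0.3619); its knob top is 36 mm up and the flange radius is 23.5 mm, as given. The small teal one is at (329,248). Grasping the large one.

Request:
move_arm([
  [[0.0009, 0.045, 0, 0], [0.0009, 0.09, 0, 0], [0.0009, 0.13, 0, 0], [0.0009, 0.16, 0, 0], [0.0009, 0.177, 0, 0]],
])

```text
time: 37.45
ee_pos: [0.5942, 0.3604, 0.0234]
tcp_rot: [-90.0, 0.2, 50.7]
wrist_force: [-0.1, -0.7, -0.3]
opening: 0.0451
```

Request:
move_arm([
  [[0, 0.005, 0, 0], [0, 0.0105, 0, 0], [0, 0.0105, 0, 0], [0, 0.0105, 0, 0], [0, 0.0105, 0, 0]],
])

```text
time: 37.95
ee_pos: [0.5957, 0.3629, 0.0166]
tcp_rot: [-90.0, -0.1, 50.8]
wrist_force: [1.1, 0.7, -0.7]
opening: 0.0451
```

Request:
move_arm([
  [[0, 0, 0, 0], [0, 0, 0, 0], [0, 0, 0, 0], [0, 0, 0, 0], [0, 0, 0, 0]],
], claw=0.01, newtons=25)

```text
time: 38.45
ee_pos: [0.5953, 0.3628, 0.0158]
tcp_rot: [-90.0, -0.0, 50.8]
wrist_force: [-1.3, 0.4, 3.9]
opening: 0.0171
```

Request:
move_arm([
  [[0, -0.01, 0, 0], [0, -0.04, 0, 0], [0, -0.09, 0, 0], [0, -0.14, 0, 0], [0, -0.18, 0, 0]],
])

```text
time: 38.95
ee_pos: [0.5951, 0.3626, 0.199]
tcp_rot: [-90.0, -0.1, 50.8]
wrist_force: [0.8, 0.5, -0.5]
opening: 0.017
```

Request:
move_arm([
  [[0, 0, 0, 0], [0, 0, 0, 0], [0, 0, 0, 0]],
])

```text
time: 39.25
ee_pos: [0.5947, 0.3625, 0.1938]
tcp_rot: [-90.0, 0.1, 50.8]
wrist_force: [-0.7, 0.4, -0.3]
opening: 0.0172
```

```bash
python3 snap.py wrist w15|head -1
python3 - <<'E'
from ring import *
c=dict(np.load("w15.npz"));P=cloud(c);z=P[...,2];hsv=cv2.cvtColor(c["color"],cv2.COLOR_BGR2HSV);H,S,V=[hsv[...,i].astype(int) for i in range(3)]
m=big((abs(H-95)<10)&(S>100));q=P[m&(z>.1)];print(m.sum(),np.percentile(q[:,2],[2,25,50,75,98]).round(4))
fl=m&(abs(z-np.percentile(q[:,2],40))<.004);zf=np.median(z[fl]);print("flange z",zf,rimfit(c,fl,zf))
q=P[fl];A=np.c_[q[:,:2]-q[:,:2].mean(0),np.ones(len(q))];s=np.linalg.lstsq(A,q[:,2],rcond=None)[0];print("tilt",np.degrees(s[:2]))
o=get_obs();print(o["opening"],o["ee_pos"],local([.5215,.0350,.2]))
E
```

```text
39.3 [0.5946 0.3624 0.1934] [-89.94   0.16  50.79] [ 31.4  26.1  31.5  95.6  -0.  -19.4] [[-0.776  0.609  0.167  0.553]
5841 [0.1871 0.1882 0.189  0.2132 0.2153]
flange z 0.1882763673954468 (593.5, 362.1, 24.0)
tilt [0.26244642 0.2586984 ]
0.016947525906455624 [0.59463338 0.36238239 0.19340907] [-0.29992957 -0.0059058  -0.15026155]
```

Request:
move_arm([
  [[-0.04, 0, -0.02, 0], [-0.08, 0, -0.04, 0], [-0.12, 0, -0.06, 0], [-0.16, 0, -0.08, 0], [-0.2, 0, -0.1, 0]],
])

```text
time: 39.8
ee_pos: [0.5448, 0.1428, 0.1937]
tcp_rot: [-89.9, 0.1, 50.8]
wrist_force: [0.9, 0.2, -0.2]
opening: 0.0168
```

Request:
move_arm([
  [[-0.04, 0, -0.02, 0], [-0.08, 0.005, -0.04, 0], [-0.099, 0.02, -0.05, 0], [-0.099, 0.043, -0.05, 0], [-0.099, 0.043, -0.05, 0]],
])

```text
time: 40.3
ee_pos: [0.5203, 0.0353, 0.1485]
tcp_rot: [-89.7, 0.2, 50.7]
wrist_force: [0.0, 0.2, -0.8]
opening: 0.0168
```

Request:
move_arm([
  [[0, 0, 0, 0], [0, 0, 0, 0], [0, 0, 0, 0], [0, 0, 0, 0]],
])

```text
time: 40.7
ee_pos: [0.5227, 0.0366, 0.1529]
tcp_rot: [-90.0, -0.0, 50.8]
wrist_force: [-0.2, 0.4, -0.2]
opening: 0.0167
```

Run:
```python
from h import *
o=get_obs();print(o["ee_pos"],o["tcp_rot"],local([.5221,.0357,.128]))
```

```text
[0.52272539 0.0366166  0.15288904] [-9.00351659e+01 -3.04669506e-02  5.08362363e+01] [-1.11887187e-03  2.48885027e-02 -7.86968663e-05]
```

Request:
move_arm([
  [[-0.0011, 0.01, 0, 0], [-0.0011, 0.02, 0, 0], [-0.0011, 0.025, 0, 0], [-0.0011, 0.025, 0, 0], [-0.0011, 0.025, 0, 0]],
])

```text
time: 41.2
ee_pos: [0.5216, 0.0353, 0.1272]
tcp_rot: [-90.0, 0.0, 50.8]
wrist_force: [0.2, -0.0, -0.1]
opening: 0.0171
```

Request:
move_arm([
  [[0, 0, 0, 0], [0, 0.002, 0, 0], [0, 0.004, 0, 0], [0, 0.006, 0, 0], [0, 0.006, 0, 0]],
])

```text
time: 41.7
ee_pos: [0.5215, 0.0353, 0.1209]
tcp_rot: [-90.0, 0.0, 50.8]
wrist_force: [-0.3, -0.3, -0.4]
opening: 0.0171
```

Request:
move_arm([
  [[0, 0.001, 0, 0], [0, 0.002, 0, 0], [0, 0.002, 0, 0], [0, 0.002, 0, 0]],
])

```text
time: 42.1
ee_pos: [0.5217, 0.0353, 0.1193]
tcp_rot: [-90.0, -0.0, 50.8]
wrist_force: [-0.3, 0.0, -0.4]
opening: 0.0171
```

Request:
move_arm([
  [[0, 0, 0, 0], [0, 0, 0, 0], [0, 0, 0, 0], [0, 0, 0, 0], [0, 0, 0, 0]],
], claw=0.05)

```text
time: 42.6
ee_pos: [0.5217, 0.0353, 0.1193]
tcp_rot: [-90.0, -0.0, 50.8]
wrist_force: [0.8, -0.2, 0.1]
opening: 0.0499
```

Request:
move_arm([
  [[0, -0.02, 0, 0], [0, -0.05, 0, 0], [0, -0.09, 0, 0], [0, -0.12, 0, 0], [0, -0.12, 0, 0]],
])

```text
time: 43.1
ee_pos: [0.5229, 0.0354, 0.2438]
tcp_rot: [-90.3, -0.3, 50.8]
wrist_force: [-0.0, 0.2, -0.2]
opening: 0.05
```

Request:
move_arm([
  [[0, 0, 0, 0], [0, 0, 0, 0], [0, 0, 0, 0]],
])

```text
time: 43.4
ee_pos: [0.5213, 0.0353, 0.238]
tcp_rot: [-89.9, 0.1, 50.8]
wrist_force: [-0.2, -0.2, -0.3]
opening: 0.0501
```

```bash
python3 snap.py wrist w16|head -1; python3 snap.py top t16|head -1
python3 - <<'E'
from ring import *
c=dict(np.load("w16.npz"));P=cloud(c);z=P[...,2];hsv=cv2.cvtColor(c["color"],cv2.COLOR_BGR2HSV);H,S,V=[hsv[...,i].astype(int) for i in range(3)]
m=big((abs(H-95)<10)&(S>100))
k=m&(abs(z-.139)<.004);f=m&(abs(z-.113)<.004);print("knob",rimfit(c,k,np.median(z[k])),np.median(z[k]),"flange",rimfit(c,f,.113),np.median(z[f]))
q=P[f];A=np.c_[q[:,:2]-q[:,:2].mean(0),np.ones(len(q))];s=np.linalg.lstsq(A,q[:,2],rcond=None)[0];print("tilt",np.degrees(s[:2]))
m=big((abs(H-143)<12)&(S>130));print("disc",rimfit(c,m,.049),np.median(z[m]))
o=big((H<16)&(S>140));print("orange",o.sum(),z[o].max())
a=c["color"];t=dict(np.load("t16.npz"))["color"]
b=cv2.resize(t[165:285,180:480],(640,256),interpolation=cv2.INTER_CUBIC)
cv2.imwrite("pics/fin.png",cv2.resize(np.vstack([a[:300],b]),None,fx=1,fy=1))
E
```

```text
43.45 [0.5213 0.0353 0.2381] [-8.992e+01  7.000e-02  5.079e+01] [  3.9   1.5   7.2  95.8   0.  -46.9] [[-0.776  0.609  0.167  0.479]
43.5 [0.5214 0.0353 0.2384] [-8.994e+01  6.000e-02  5.079e+01] [  3.9   1.4   7.2  95.8   0.  -46.9] [[ 0.024 -0.991  0.135  0.421]
knob (520.4, 34.7, 9.2) 0.13913756292621132 flange (521.0, 34.9, 24.0) 0.11322963105213052
tilt [0.05195259 0.13398813]
disc (522.2, 34.5, 66.8) 0.04921464819095417
orange 150 0.3808574121324383
```

View pics/fin.png

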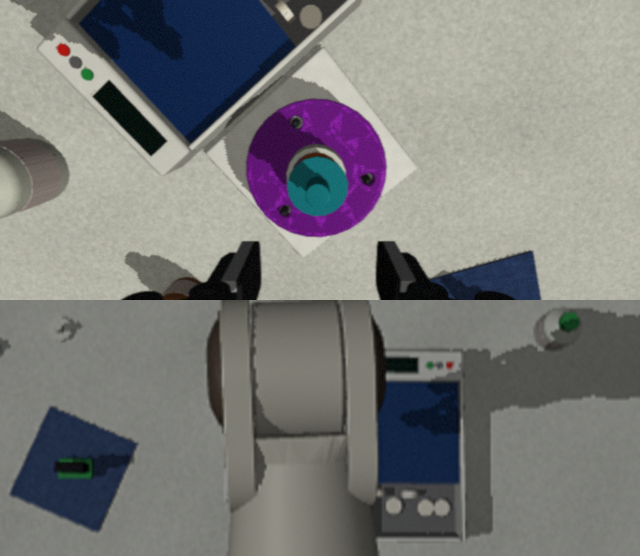

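The knob top is at 139 mm (49 + 54 + 36) and the lid is level. The scraper stands on the mat at (73,468). No tablet is in view on the deck and the tray still holds them. Handing in.

```bash
python3 -c "
from workcell import *
print(job_done())"
```

```text
the job is handed in; nothing more can be done
None
```

The job is done and handed in at about 43.5 s of robot time; no verdict came back.

- **Tablets:** I wiped all six into the reject tray in three strokes. The view right after showed all six there, two of them leaning on the tray's rear wall. The last pictures showed no tablet on the deck, but the arm hid part of the tray and deck, so that view does not recount all six.
- **Scraper:** it stands upright on its mat, within about 10 mm of the centre.
- **Cup:** it went into the collar while the rotor lay on the table. The rim measured 69 mm high, as it should when fully down.
- **Rotor:** it lies flat on the drive head with the studs in its holes. It is about 1 mm off centre, its top is at 49.2 mm (49 expected), and its tilt is under 0.1°.
- **Lid:** I used the larger teal one, and it is fully home. Its knob top is at 139.1 mm (139 expected), with its centre about 1 mm off the cup's and a tilt of about 0.15°.

I gripped the rotor once, let go to measure the studs with the empty gripper, then gripped it again. I saw no sign of any part being knocked aside, and none of my checks failed or disagreed. I did not measure the bottles at the end, but the arm did not come near them.

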